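Weigh and price an aubergine on the counter scale

TASK

Weigh and price the aubergine on the counter scale: set the empty tub squarely in the middle of the pan and let go, press TARE, then lay the aubergine gently in the tub, and only then key in the unit price 2, 9, 8 and press TOTAL. Press one key at a time, letting each come up again, and press no other. Leave the tub with the aubergine on the pan, and the canister, mug and jar where they stand.

Things in the scene. Friction and masses are not known exactly. Their poses are not given: they have to be found in the camera images.
- scale: white price-computing counter scale, fixed, 330 deep (x) x 250 wide (y); origin: centre of its underside, +x away from the operator (and robot), +y to the left. Front: keypad panel rising 0.14 rad from 46 mm high at x = -165 to 67 at x = -15, display strip at x = -31; pan behind. Unlabelled grey keys, 9 mm proud: a calculator pad on the left (7 8 9 far row, 4 5 6, 1 2 3, 0 point clear near row), functions on the right
- pan_centre (a point): centre of the top of the scale's flat steel pan, 180 (x) x 230 (y), 85 mm above the table, at x = 78 of the scale; axes as the scale's
- tub_centre (a point): centre of the white plastic weighing tub, open on top, 120 (x) x 180 (y, long axis) x 55 high, walls and floor 4 mm, 200 g. Half-way along each long side the wall thickens to a grip: 11 mm thick across x, 70 long, from 29 mm above the underside to the rim; grip centres at x = +61.5 and -61.5, 14.5 above this point. Starts on the table beside the scale, either side; may go on the pan either way round
- aubergine_mid (a point): middle of the dark aubergine, 24 mm above its underside, about 220 g, lying flat, slightly curved, long axis y. Thick end (53 mm across) reaches y = -74, neck (40 across) y = +70, thin green stem on to y = +90; 48 mm across at the middle. Its centre line is at x = +12 (y = -47), -4 (y = -14), -4 (y = +17), +10 (y = +50). Starts on the table on the side of the scale away from the tub
- key_0_top (a point): centre of the top of the digit key 0, 20 (x) x 28 (y); at x = -147, y = 76 of the scale; sinks with the key
- key_1_top (a point): centre of the top of the digit key 1, 20 (x) x 28 (y); at x = -117, y = 76 of the scale; sinks with the key
- key_2_top (a point): centre of the top of the digit key 2, 20 (x) x 28 (y); at x = -117, y = 38 of the scale; sinks with the key
- key_3_top (a point): centre of the top of the digit key 3, 20 (x) x 28 (y); at x = -117, y = 0 of the scale; sinks with the key
- key_4_top (a point): centre of the top of the digit key 4, 20 (x) x 28 (y); at x = -87, y = 76 of the scale; sinks with the key
- key_5_top (a point): centre of the top of the digit key 5, 20 (x) x 28 (y); at x = -87, y = 38 of the scale; sinks with the key
- key_6_top (a point): centre of the top of the digit key 6, 20 (x) x 28 (y); at x = -87, y = 0 of the scale; sinks with the key
- key_7_top (a point): centre of the top of the digit key 7, 20 (x) x 28 (y); at x = -57, y = 76 of the scale; sinks with the key
- key_8_top (a point): centre of the top of the digit key 8, 20 (x) x 28 (y); at x = -57, y = 38 of the scale; sinks with the key
- key_9_top (a point): centre of the top of the digit key 9, 20 (x) x 28 (y); at x = -57, y = 0 of the scale; sinks with the key
- key_point_top (a point): centre of the top of the decimal point key, 20 (x) x 28 (y); at x = -147, y = 38 of the scale; sinks with the key
- key_clear_top (a point): centre of the top of the clear key, 20 (x) x 28 (y); at x = -147, y = 0 of the scale; sinks with the key
- key_tare_top (a point): centre of the top of the TARE key, a wide bar 20 (x) x 66 (y) at the far right; at x = -57, y = -57 of the scale; sinks with the key. Spring key like all here: 5 mm travel square to the panel (straight down will do), 1.5 N to start, 4.5 N fully down, returns when let go; counts as pressed from 3 mm
- key_zero_top (a point): centre of the top of the zero key, 20 (x) x 28 (y); at x = -87, y = -38 of the scale; sinks with the key
- key_m1_top (a point): centre of the top of the memory key, 20 (x) x 28 (y); at x = -87, y = -76 of the scale; sinks with the key
- key_total_top (a point): centre of the top of the TOTAL key, the one big key, 50 (x) x 66 (y), at the near right; at x = -132, y = -57 of the scale; sinks with the key. Springs as TARE
- canister: bystander: steel canister with lid, 75 mm diameter, 150 high (knob to 155), upright; origin at the centre of its underside; starts beside one long side of the tub
- mug: bystander: white mug, 80 mm diameter, 85 high, its handle on its own +y side reaching about 75 mm from its axis; origin at the centre of its underside; starts beside the other long side of the tub
- jar: bystander: glass jar with steel lid, 70 mm diameter, 135 high; origin at the centre of its underside; starts beside the aubergine's neck
Mind the look-alikes: they are no part of the job. Several things look just like the part that bears aubergine_mid: the one meant starts nearest to the robot's base.

How it is judged:
By the outcome, as a careful person would: the job done as asked, in the order asked, and still so for the second after the job is handed in, with the robot touching nothing.
It also fails if it takes over 72 s, if anything falls off the work surface, if the arm or the gripper's body presses on something with over 40 N, if the wrist force passes 120 N, or if a joint passes its speed limit or range.

ROBOT

A 6-joint arm with a two-finger parallel gripper is mounted at the origin on the work surface. World frame = base frame: x ahead of the robot, y to its left, z up, the work surface at z = 0. Lengths are in mm, angles in rad, forces in N, time in s.
With the tool pointing down it reaches from about 350 to 775 mm from the base axis. Payload 7.3 kg.
Tool frame: the origin (TCP) lies on the centre line of the jaws, within the pads' length; the fingertips stand 22 mm ahead of it and the grasp point (between the pads) lies 3 mm ahead of it; z points along the fingers, y is the direction in which the jaws open and shut (so a half turn about z gives the same grasp; the last joint's range is limited). The gripper opens to 92 mm and grips with 3 to 60 N. Pads are 19 mm wide; open, the fingers measure 130 mm over their backs; the gripper's body (75 mm by 190 mm) begins 47 mm behind the grasp point.
Start: joints at [1.166, 0.342, 1.524, -0, 1.275, -0.146], TCP at [134.343, 507.541, 219.341] pointing down, gripper open.
Joint ranges: [-2.53, 2.53], [-0.77, 2.02], [0.04, 2.7], [-1, 4.14], [0.28, 2.66], [-3.11, 3.11]. Speed limits (rad/s): [2.57, 2.57, 3.14, 3.14, 3.14, 3.14].

INTERFACE

Orientations are given as [roll, pitch, yaw] about the fixed x, y, z axes, in that order (R = Rz(yaw) Ry(pitch) Rx(roll)).
In Python, from plant import get_obs, capture, close_job gives the robot as it stands.
- The arm moves only by the tool carry_out, never from a script. Its arguments are lists of equal length, an entry for each row: "xyz": the shift along the tool's x, y, z scaled (see below), a list of three; "dr": the turn, a rotation vector about the tool's x, y, z scaled (see below), a list of three. A call has 1 to 8 rows; each row shifts and turns the commanded pose from where the row before left it, along the tool's axes as they then stand; what a row does not reach is not made up. The controller multiplies each number of a shift by 0.06 m and each number of a turn by 8 degrees. A row lasts 1/8 s, in which the tool goes at most 62.5 mm and 10.7 degrees, less where a joint would pass 70% of its speed; a pose out of reach is approached as far as the arm can. A call with a number of a shift or a turn outside -1 to 1 is refused whole. A call with a gripper value outside its range is refused whole. "gripper" is the gripper's target within -1 to 1 (fully open at 1, half-way at 0, shut at -1), set as the call begins (left out, the last holds). The fingers move at their own pace and stop on an object; the grip force is fixed at half the most. Time passes only in rows, so rows that do not move let the fingers close. It gives the time, the measured TCP pose, the force and the opening at its end, in the units of the state.
- get_obs(): the state, without advancing time (a new reading comes with each control period).
- capture(name): name is "side" or "top" or "wrist"; returns a dict with "image" (400x640x3 uint8, blue, green, red), "fx", "fy", "cx", "cy" (pixels), "pose" (4x4, takes a point from camera to world coordinates). Camera axes: x right, y up, looking along -z (the intrinsics and any distortion apply to the point x, -y, -z); pixel columns grow to the right and rows downward; lengths in mm; the calibration is good to about 2 mm. A picture is of the moment at which its call begins. There is no depth.
- close_job(): hands the job in, once; it reports no verdict.
The state is a dict: "time": time; "joint_positions": joint angles; "dq": joint speeds; "tau": joint torques, N m; "tool_pos": TCP position; "tcp_rot": TCP orientation; "contact_force": force on the tool from outside, world axes, zero at the start; "moment": the same for the moment, N m; "grip_width": finger opening in mm.
Only numpy, scipy, OpenCV 4.12 (cv2) and the standard library are available. Lean on these libraries where they do the work, as an engineer would, in place of code of your own. Each camera call takes 0.05 s, during which the arm holds its last target.

## Working session

There is one attempt and no reset: what is moved stays moved. The work goes in short steps, Python scripts to look and compute and a tool call to move; the robot and the scene stay as the last step left them, time stands still between calls to the robot, and variables do not carry over. Pictures are saved under pics/ and viewed, and the job is handed in when it is done.

Besides the shell and the picture viewer there is one more tool, called after "Call:" as name(argument=value, ...) on one line, values as JSON. carry_out: Moves the arm, as the interface text tells. Shifts and turns lie within -1 to 1; 1 stands for 0.06 m of shift or 8 degrees of turn. Its arguments: {"type":"object","properties":{"xyz":{"type":"array"},"dr":{"type":"array"},"gripper":{"type":"number"}},"required":["xyz","dr"]}

```bash
mkdir -p pics; ls; python3 - <<'E'
from plant import get_obs,capture
import cv2,numpy as np
o=get_obs()
for k in o: print(k,o[k])
for n in("top","side","wrist"):
    c=capture(n); cv2.imwrite(f"pics/{n}0.png",c["image"])
    print(n,{k:(np.round(c[k],3).tolist()) for k in c if k!="image"})
E
```

```text
pics
time 0.0
joint_positions [ 1.16598983e+00  3.42723440e-01  1.52502286e+00  6.44174265e-06
  1.27538784e+00 -1.45983574e-01]
dq [-0.0013408   0.00170206 -0.00201561 -0.00196776  0.00096217 -0.00015177]
tau [ 6.70434438e-04 -4.31253290e+01 -2.44218296e+01  7.17838830e-02
  5.60220599e-02 -1.10181243e-04]
tool_pos [134.17183464 507.13342649 218.64255816]
tcp_rot [-3.14006846e+00 -2.30327204e-04  2.88276767e+00]
contact_force [-0.34689409 -0.42551541 -0.06162836]
moment [ 0.02560583  0.01711959 -0.01128025]
grip_width 91.8126161986151
top {'fx': 389.267, 'fy': 389.267, 'cx': 319.444, 'cy': 199.562, 'pose': [[0.025, 0.989, -0.145, 344.431], [-1.0, 0.022, -0.022, 85.128], [-0.019, 0.145, 0.989, 1252.996], [0.0, 0.0, 0.0, 1.0]]}
side {'fx': 384.541, 'fy': 384.541, 'cx': 327.542, 'cy': 191.087, 'pose': [[0.999, 0.01, -0.04, 445.633], [-0.04, 0.47, -0.882, -1100.105], [0.01, 0.883, 0.47, 746.756], [0.0, 0.0, 0.0, 1.0]]}
wrist {'fx': 311.865, 'fy': 311.865, 'cx': 319.42, 'cy': 199.581, 'pose': [[0.256, -0.931, -0.261, 63.082], [0.967, 0.247, 0.07, 526.785], [-0.001, -0.271, 0.963, 383.627], [0.0, 0.0, 0.0, 1.0]]}
```

View pics/top0.png

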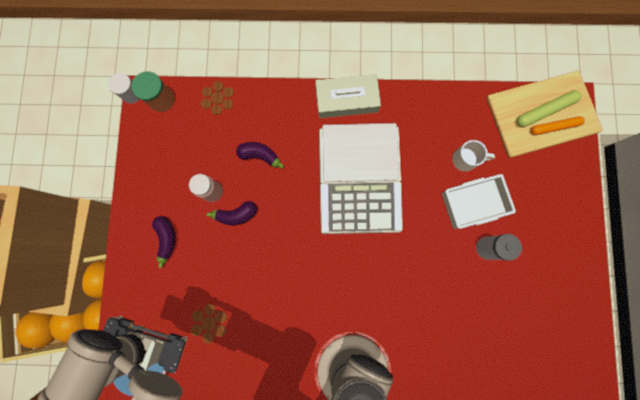

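View pics/side0.png

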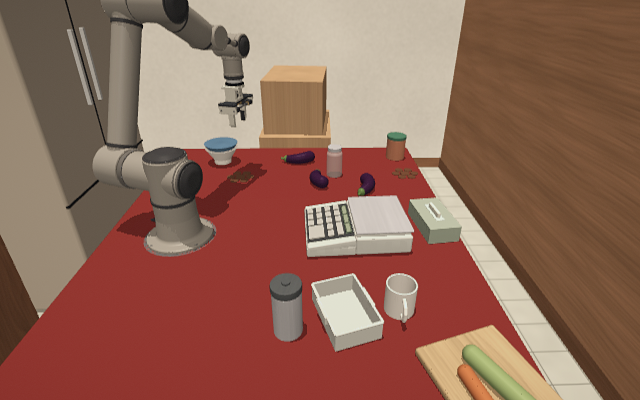

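View pics/wrist0.png

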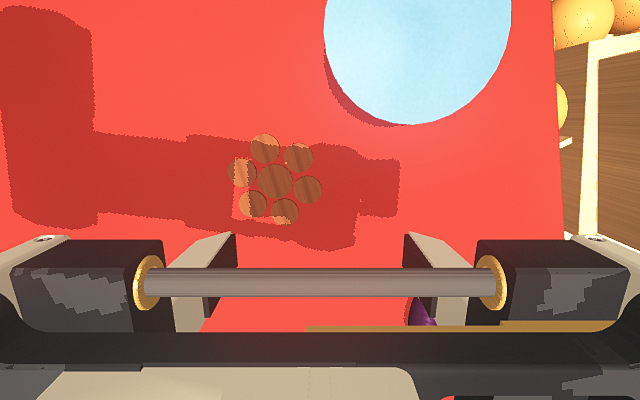

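```bash
cat > h.py <<'E'
import numpy as np,cv2
from plant import get_obs,capture
def ray(c,u,v):
    P=np.array(c["pose"]);d=P[:3,:3]@np.array([(u-c["cx"])/c["fx"],-(v-c["cy"])/c["fy"],-1]);return P[:3,3],d
def unproj(c,u,v,z):
    o,d=ray(c,u,v);return o+d*(z-o[2])/d[2]
def proj(c,p):
    P=np.array(c["pose"]);q=P[:3,:3].T@(np.asarray(p,float)-P[:3,3]);return np.array([c["cx"]+c["fx"]*q[0]/-q[2],c["cy"]-c["fy"]*q[1]/-q[2]])
def crop(c,x0,y0,x1,y1,s,name):
    im=cv2.resize(c["image"][y0:y1,x0:x1],None,fx=s,fy=s,interpolation=cv2.INTER_CUBIC);cv2.imwrite("pics/"+name+".png",im)
E
python3 - <<'E'
from h import *
c=capture("top")
for u,v in((260,153),(234,214),(164,240)):
    p=unproj(c,u,v,24);print(p,np.hypot(p[0],p[1]))
crop(c,130,120,300,270,4.5,"aub")
crop(c,310,115,530,265,3.6,"sc")
s=capture("side")
crop(s,260,180,460,360,3.3,"ss")
crop(s,270,130,420,260,5,"sa")
E
```

```text
[673.0346382  309.81602024  24.        ] 740.919422483143
[471.53471562 383.53662246  24.        ] 607.8201451128585
[383.79183378 601.42391515  24.        ] 713.4471931390818
```

View pics/aub.png

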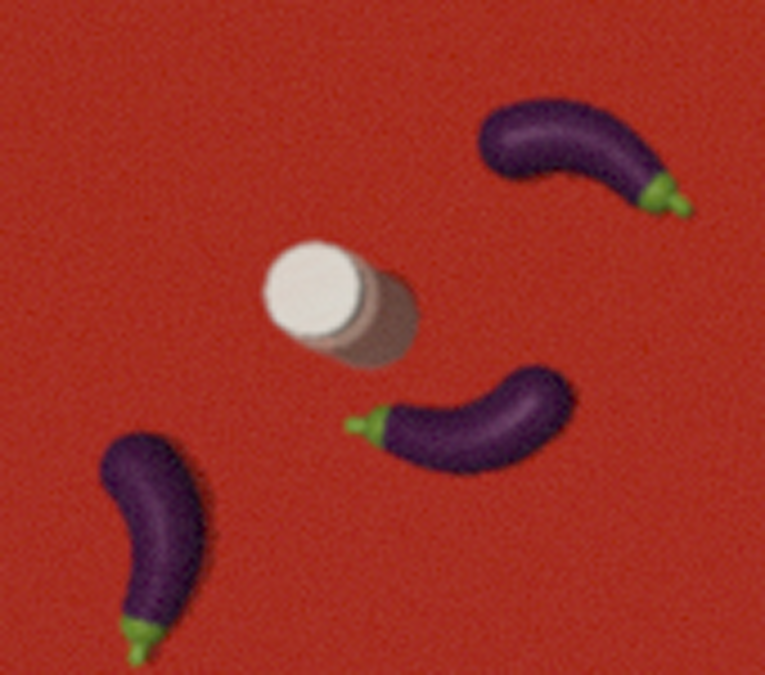

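View pics/sc.png

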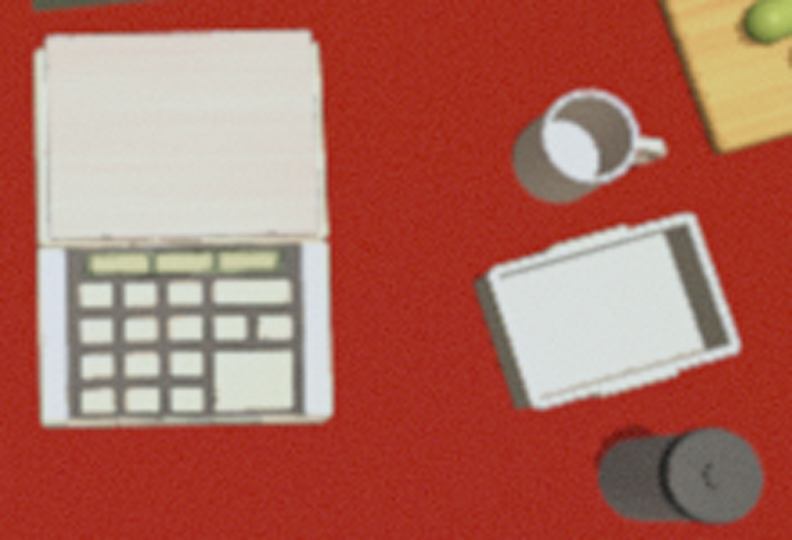

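View pics/ss.png

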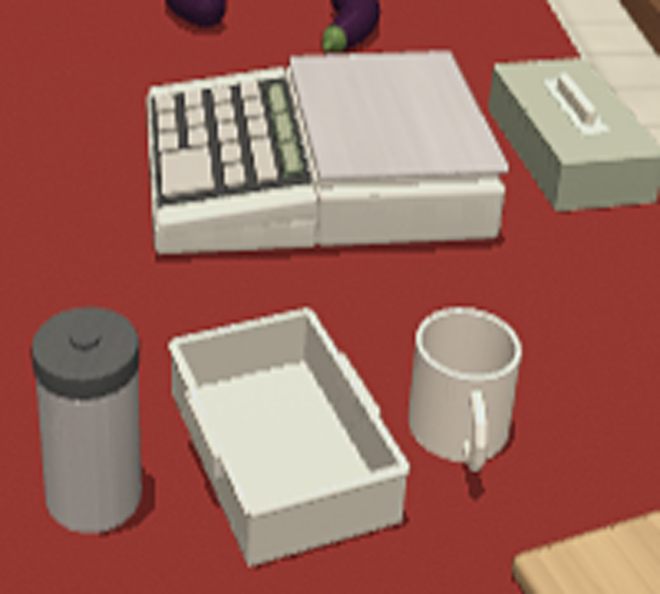

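View pics/sa.png

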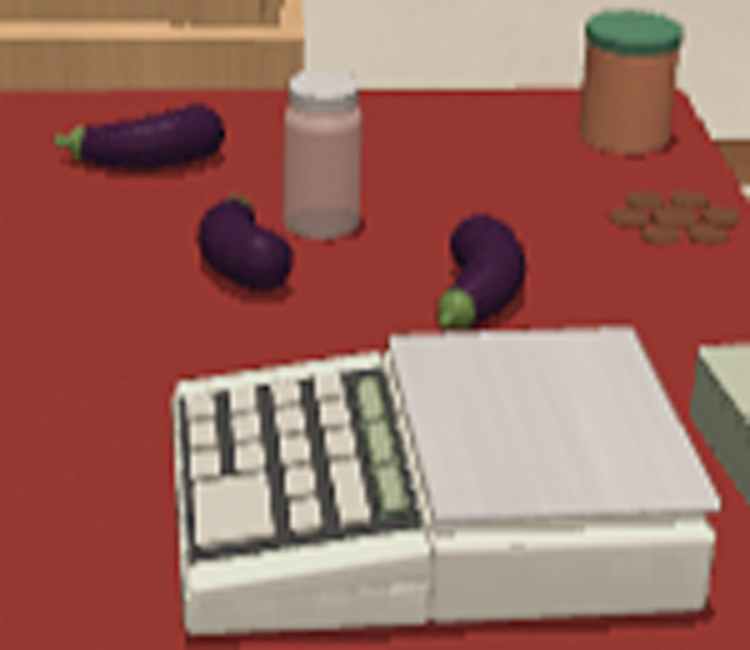

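Three look-alike aubergines: (260,153) is 741 mm from the base, (234,214) is 608 mm, and (164,240) is 713 mm. The one meant is (234,214). It is nearest the base and its neck is beside the jar, as the enlarged crop confirms. Next I'll zoom in to locate things more precisely.

```bash
python3 - <<'E'
from h import *
c=capture("top");s=capture("side")
crop(c,436,166,526,241,8,"t1")
crop(s,305,268,390,353,7,"t2")
crop(c,314,118,408,193,8,"p1")
crop(s,300,190,420,260,6.5,"p2")
E
```

```text
(no output)
```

View pics/t1.png

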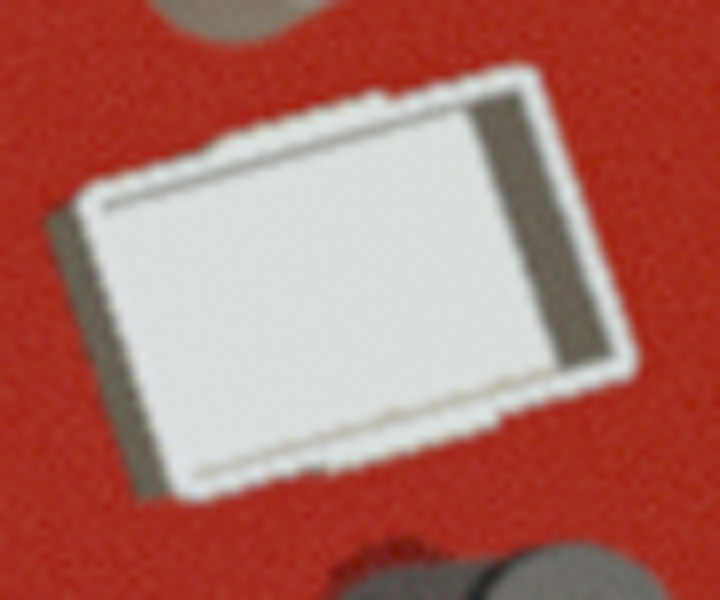

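View pics/t2.png

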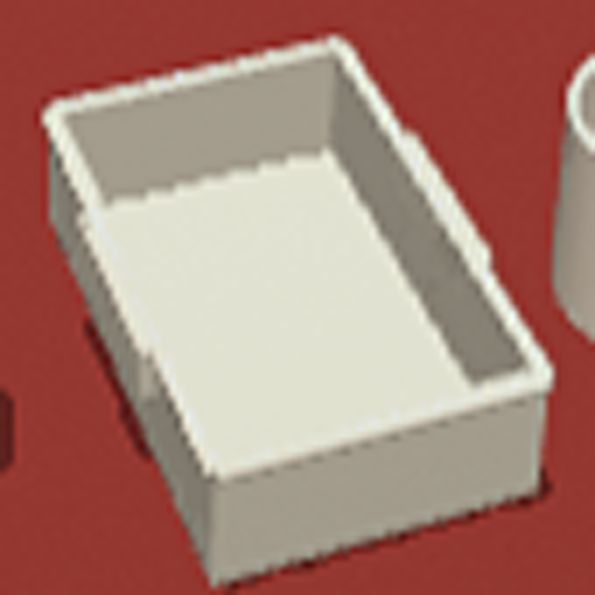

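View pics/p1.png

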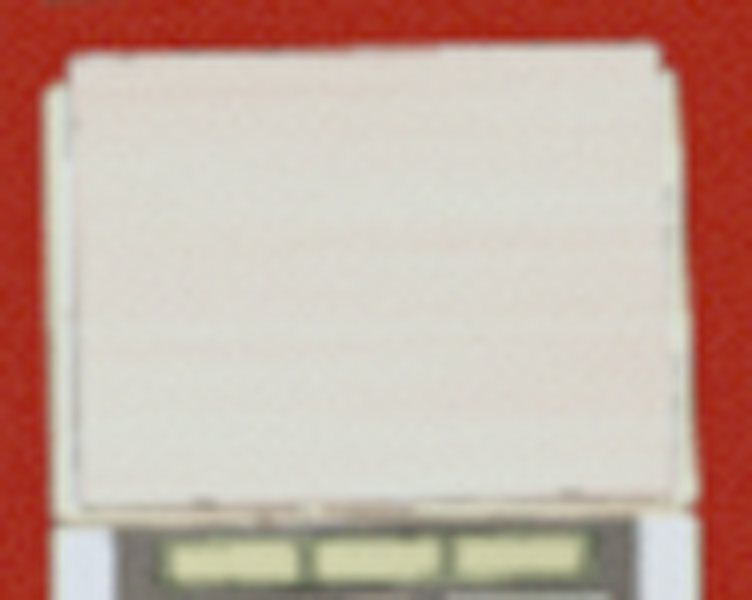

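View pics/p2.png

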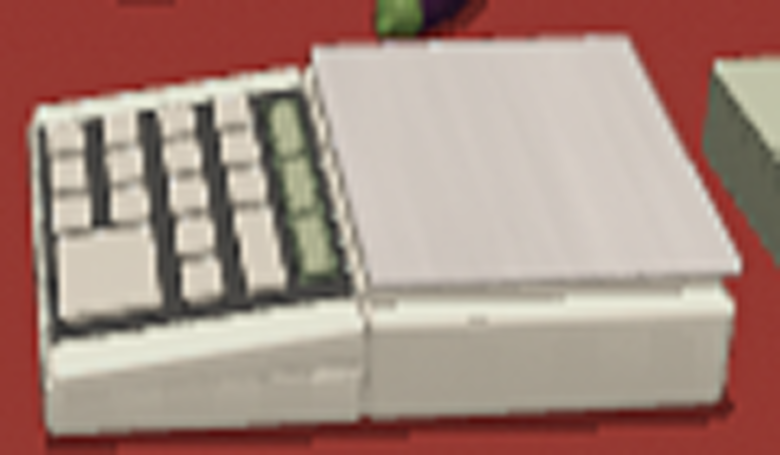

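```bash
cat > fit.py <<'E'
from h import *
from scipy.optimize import least_squares
c=capture("top");s=capture("side")
def C(pts,x0,y0,k): return [((u+.5)/k-.5+x0,(v+.5)/k-.5+y0) for u,v in pts]
def fit(obs,g,name):
    # obs list (cam,local xyz,(u,v))
    def W(q,l): 
        a=q[2];return np.array([q[0]+np.cos(a)*l[0]-np.sin(a)*l[1],q[1]+np.sin(a)*l[0]+np.cos(a)*l[1],l[2]])
    def f(q,ob=obs): return np.concatenate([ (proj(cm,W(q,l))-uv) for cm,l,uv in ob])
    for tag,ob in(("both",obs),("top",[o for o in obs if o[0] is c]),("side",[o for o in obs if o[0] is s])):
        if len(ob)<2: continue
        r=least_squares(lambda q:f(q,ob),g,x_scale=[10,10,.1],loss='soft_l1')
        print(name,tag,np.round(r.x,3),"rms px",np.sqrt(np.mean(r.fun**2)).round(2))
    return W
tub=[(c,l,p) for l,p in zip([(60,90,55),(60,-90,55),(-60,-90,55),(-60,90,55)],C([(78,188),(541,65),(638,380),(180,503)],436,166,8))]
tub+=[(s,l,p) for l,p in zip([(-60,90,55),(60,90,55),(60,-90,55),(-60,-90,55),(-60,-90,0),(60,-90,0),(-60,90,0)],C([(43,108),(342,37),(553,380),(212,480),(215,588),(540,497),(50,222)],305,268,7))]
fit(tub,[450,-230,.26],"tub")
kx={'7':(-57,76),'8':(-57,38),'9':(-57,0),'t':(-57,-57),'4':(-87,76),'5':(-87,38),'6':(-87,0),'z':(-87,-38),'m':(-87,-76),'1':(-117,76),'2':(-117,38),'3':(-117,0),'0':(-147,76),'p':(-147,38),'c':(-147,0),'T':(-132,-57)}
kz=lambda x:46+(x+165)*.14+9.1
K=[(97,294),(141,294),(186,293),(252,292),(97,330),(141,330),(187,328),(230,328),(276,328),(97,366),(141,366),(187,364),(97,400),(142,400),(187,399),(254,380)]
sc=[(c,(*kx[k],kz(kx[k][0])),p) for k,p in zip(kx,C(K,310,115,3.6))]
pl=[(168,115,85),(168,-115,85),(-12,-115,85),(-12,115,85)]
sc+=[(c,l,p) for l,p in zip(pl,C([(68,55),(660,42),(675,500),(78,505)],314,118,8))]
sc+=[(s,l,p) for l,p in zip([pl[i] for i in(3,0,1,2)],C([(312,47),(630,37),(742,270),(367,285)],300,190,6.5))]
sk={'T':(108,270),'t':(259,248),'c':(70,210),'p':(69,168),'0':(66,134),'m':(200,275),'z':(194,233),'6':(188,188),'5':(183,151),'4':(179,119),'9':(245,182),'8':(238,144),'7':(231,110)}
sc+=[(s,(*kx[k],kz(kx[k][0])),p) for k,p in zip(sk,C(sk.values(),300,190,6.5))]
fit(sc,[500,0,0],"scale")
E
python3 fit.py
```

```text
tub both [ 5.25695e+02 -3.86350e+02  2.95000e-01] rms px 0.8
tub top [ 5.25953e+02 -3.85565e+02  2.73000e-01] rms px 1.02
tub side [ 5.25464e+02 -3.86889e+02  3.01000e-01] rms px 0.48
scale both [ 5.87457e+02 -1.42690e+01  3.80000e-02] rms px 0.37
scale top [ 5.88195e+02 -1.37190e+01  4.10000e-02] rms px 0.25
scale side [ 5.86316e+02 -1.66240e+01  3.40000e-02] rms px 0.27
```

```bash
cat > fit2.py <<'E'
from fit import *
from scipy.optimize import minimize
for n,p,z in(("mug",C([(591,137)],310,115,3.6)[0],85),("can",C([(714,475)],310,115,3.6)[0],150),("jar",C([(313,289)],130,120,4.5)[0],135)):
    print(n,unproj(c,*p,z).round(1))
L=np.array([(12,-47,26.5),(-4,-14,24.5),(-4,17,23),(10,50,20)])
from scipy.interpolate import make_interp_spline
t=np.linspace(0,3,25);S=make_interp_spline([0,1,2,3],L,k=3)(t)
def model(cm,q,sc=4,box=None):
    m=np.zeros(((box[3]-box[1])*sc,(box[2]-box[0])*sc),np.uint8)
    a=q[2]
    for x,y,r in S:
        w=np.array([q[0]+np.cos(a)*x-np.sin(a)*y,q[1]+np.sin(a)*x+np.cos(a)*y,r])
        u=proj(cm,w);P=np.array(cm["pose"]);d=-(P[:3,:3].T@(w-P[:3,3]))[2]
        cv2.circle(m,tuple(int(round(e*16)) for e in((u[0]-box[0]+.5)*sc-.5,(u[1]-box[1]+.5)*sc-.5)),int(round(16*sc*r*cm["fx"]/d)),255,-1,shift=4)
    return m
data=[]
for cm,box in((c,(200,195,264,230)),(s,(305,165,332,192))):
    im=cv2.resize(cm["image"][box[1]:box[3],box[0]:box[2]],None,fx=4,fy=4,interpolation=cv2.INTER_CUBIC).astype(int)
    b,g,r=im[...,0],im[...,1],im[...,2]
    m=((r<105)&(g<r*.9+5)&(b>r*.5)).astype(np.uint8)*255
    data.append((cm,box,m)); print((m>0).sum()/16)
for sel in((0,1),(0,),(1,)):
    f=lambda q:sum(np.mean(cv2.GaussianBlur(model(data[i][0],q,4,data[i][1]),(0,0),3).astype(float)-cv2.GaussianBlur(data[i][2],(0,0),3))**2*0+np.mean((cv2.GaussianBlur(model(data[i][0],q,4,data[i][1]),(0,0),3).astype(float)-cv2.GaussianBlur(data[i][2],(0,0),3))**2) for i in sel)
    best=min((minimize(f,[471,380,a],method="Nelder-Mead",options=dict(initial_simplex=[[471,380,a],[485,380,a],[471,395,a],[471,380,a+.2]])) for a in(-.1,.2)),key=lambda r:r.fun)
    print(sel,best.x.round(3),best.fun)
    if sel==(0,1): q=best.x
o=[]
for cm,box,m in data:
    e=cv2.resize(cm["image"][box[1]:box[3],box[0]:box[2]],None,fx=8,fy=8,interpolation=cv2.INTER_CUBIC)
    for mm,col in((model(cm,q,8,box),(0,255,0)),(cv2.resize(m,None,fx=2,fy=2),(255,255,0))):
        k,_=cv2.findContours((mm>127).astype(np.uint8),0,1);cv2.drawContours(e,k,-1,col,1)
    o.append(e)
h=max(e.shape[0] for e in o);cv2.imwrite("pics/fit2.png",np.hstack([cv2.copyMakeBorder(e,0,h-e.shape[0],0,0,0) for e in o]))
E
python3 fit2.py
```

```text
tub both [ 5.25695e+02 -3.86350e+02  2.95000e-01] rms px 0.8
tub top [ 5.25953e+02 -3.85565e+02  2.73000e-01] rms px 1.02
tub side [ 5.25464e+02 -3.86889e+02  3.01000e-01] rms px 0.48
scale both [ 5.87457e+02 -1.42690e+01  3.80000e-02] rms px 0.37
scale top [ 5.88195e+02 -1.37190e+01  4.10000e-02] rms px 0.25
scale side [ 5.86316e+02 -1.66240e+01  3.40000e-02] rms px 0.27
mug [ 670.6 -358.4   85. ]
can [ 384.7 -419.6  150. ]
jar [546.7 464.4 135. ]
594.6875
231.875
(0, 1) [4.66352e+02 3.80860e+02 1.99000e-01] 982.7079943017587
(0,) [4.67431e+02 3.80091e+02 2.27000e-01] 642.5302455357142
(1,) [4.64940e+02 3.81188e+02 1.97000e-01] 140.10039437585735
```

View pics/fit2.png

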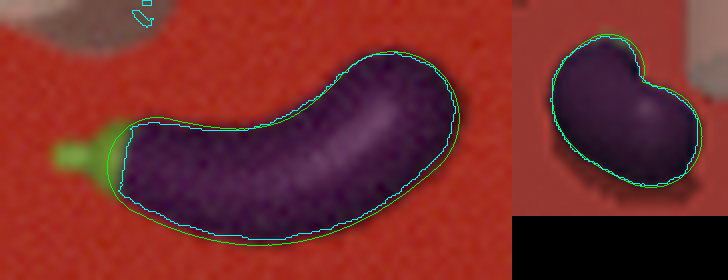

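```bash
cat > plan.py <<'E'
import sys,json,numpy as np
from scipy.spatial.transform import Rotation as Ro
# usage: plan(targets) ; each target (x,y,z,yaw,nrows); tool kept vertical
def plan(tg,start=None,save=True):
    x,y,z,yw=start if start is not None else json.load(open("cmd.json"))
    p=np.array([x,y,z],float);rows=[];
    for X,Y,Z,YW,n in tg:
        for i in range(n):
            k=n-i
            d=(np.array([X,Y,Z])-p)/k; dy=((YW-yw))/k
            # tool axes
            tx=np.array([np.cos(yw),np.sin(yw),0]);ty=np.array([np.sin(yw),-np.cos(yw),0]);tz=np.array([0,0,-1])
            v=np.round(np.array([d@tx,d@ty,d@tz])/60,2);r=round(-dy/np.radians(8),2)
            assert abs(v).max()<=1 and np.linalg.norm(v)<=1.04 and abs(r)<=1,(v,r)
            rows.append((v.tolist(),[0,0,r]));p=p+60*(v[0]*tx+v[1]*ty+v[2]*tz);yw-=r*np.radians(8)
    for i in range(0,len(rows),8):
        print("xyz",json.dumps([r[0] for r in rows[i:i+8]]).replace(" ",""));print("dr",json.dumps([r[1] for r in rows[i:i+8]]).replace(" ",""))
    print("end",p.round(1),round(yw,4))
    if save: json.dump([*p,yw],open("cmd.json","w"))
E
python3 - <<'E'
from plan import *
plan([(480,180,225,2.4,7),(560,-100,225,2.05,5),(584.7,-368.9,215,1.857,5),(584.7,-368.9,130,1.857,3)],start=(134.343,507.541,219.341,2.8828))
E
```

```text
Traceback (most recent call last):
  File "plan.py", line 14, in plan
    assert abs(v).max()<=1 and np.linalg.norm(v)<=1.04 and abs(r)<=1,(v,r)
           ^^^^^^^^^^^^^^^^^^^^^^^^^^^^^^^^^^^^^^^^^^^^^^^^^^^^^^^^^
AssertionError: (array([-1.  , -0.54, -0.01]), np.float64(0.49))
```

```bash
python3 - <<'E'
from plan import *
plan([(480,180,225,2.4,10),(560,-100,225,2.05,6),(584.7,-368.9,215,1.857,6),(584.7,-368.9,185,1.857,2)],start=(134.343,507.541,219.341,2.8828))
E
```

```text
xyz [[-0.7,-0.38,-0.01],[-0.71,-0.35,-0.01],[-0.73,-0.31,-0.01],[-0.74,-0.28,-0.01],[-0.76,-0.24,-0.01],[-0.77,-0.2,-0.01],[-0.78,-0.16,-0.01],[-0.78,-0.13,-0.01]]
dr [[0,0,0.35],[0,0,0.35],[0,0,0.34],[0,0,0.35],[0,0,0.34],[0,0,0.35],[0,0,0.34],[0,0,0.35]]
xyz [[-0.79,-0.09,-0.01],[-0.79,-0.05,-0.0],[-0.69,-0.42,-0.0],[-0.71,-0.38,-0.0],[-0.73,-0.34,-0.0],[-0.75,-0.3,-0.0],[-0.77,-0.25,-0.0],[-0.79,-0.21,-0.0]]
dr [[0,0,0.34],[0,0,0.35],[0,0,0.42],[0,0,0.42],[0,0,0.42],[0,0,0.41],[0,0,0.42],[0,0,0.41]]
xyz [[-0.69,-0.28,0.03],[-0.7,-0.26,0.03],[-0.71,-0.24,0.03],[-0.72,-0.22,0.02],[-0.73,-0.19,0.03],[-0.73,-0.17,0.02],[-0.0,0.0,0.25],[-0.0,0.0,0.25]]
dr [[0,0,0.23],[0,0,0.23],[0,0,0.23],[0,0,0.23],[0,0,0.23],[0,0,0.24],[0,0,-0.0],[0,0,-0.0]]
end [ 584.6 -368.9  185.1] 1.8565
```

Call:
carry_out(xyz=[[-0.7, -0.38, -0.01], [-0.71, -0.35, -0.01], [-0.73, -0.31, -0.01], [-0.74, -0.28, -0.01], [-0.76, -0.24, -0.01], [-0.77, -0.2, -0.01], [-0.78, -0.16, -0.01], [-0.78, -0.13, -0.01]], dr=[[0, 0, 0.35], [0, 0, 0.35], [0, 0, 0.34], [0, 0, 0.35], [0, 0, 0.34], [0, 0, 0.35], [0, 0, 0.34], [0, 0, 0.35]], gripper=-0.3)

```text
time: 1.55
tool_pos: [411.9, 244.1, 224.3]
tcp_rot: [3.141, 0.0, 2.494]
contact_force: [0.5, 0.2, -0.1]
grip_width: 32.2
```

Call:
carry_out(xyz=[[-0.79, -0.09, -0.01], [-0.79, -0.05, 0], [-0.69, -0.42, 0], [-0.71, -0.38, 0], [-0.73, -0.34, 0], [-0.75, -0.3, 0], [-0.77, -0.25, 0], [-0.79, -0.21, 0]], dr=[[0, 0, 0.34], [0, 0, 0.35], [0, 0, 0.42], [0, 0, 0.42], [0, 0, 0.42], [0, 0, 0.41], [0, 0, 0.42], [0, 0, 0.41]])

```text
time: 2.55
tool_pos: [560.2, -101.7, 224.8]
tcp_rot: [3.141, 0.0, 2.049]
contact_force: [1.1, 0.0, -0.4]
grip_width: 32.2
```

Call:
carry_out(xyz=[[-0.69, -0.28, 0.03], [-0.7, -0.26, 0.03], [-0.71, -0.24, 0.03], [-0.72, -0.22, 0.02], [-0.73, -0.19, 0.03], [-0.73, -0.17, 0.02], [0, 0, 0.25], [0, 0, 0.25]], dr=[[0, 0, 0.23], [0, 0, 0.23], [0, 0, 0.23], [0, 0, 0.23], [0, 0, 0.23], [0, 0, 0.24], [0, 0, 0], [0, 0, 0]])

```text
time: 3.55
tool_pos: [584.4, -368.4, 183.7]
tcp_rot: [-3.141, -0.001, 1.857]
contact_force: [-0.6, 0.3, 0.1]
grip_width: 32.1
```

```bash
python3 - <<'E'
from h import *
o=get_obs();print(o["time"],o["tool_pos"],o["tcp_rot"],o["grip_width"],o["dq"].max() if hasattr(o["dq"],'max') else 0)
for n in("wrist","top","side"):
    c=capture(n); cv2.imwrite(f"pics/{n}1.png",c["image"])
E
```

```text
3.55 [ 584.37478413 -368.35719366  183.72920907] [-3.14125951e+00 -1.34571467e-03  1.85652063e+00] 32.08711374241791 0.21797363351160054
```

View pics/wrist1.png

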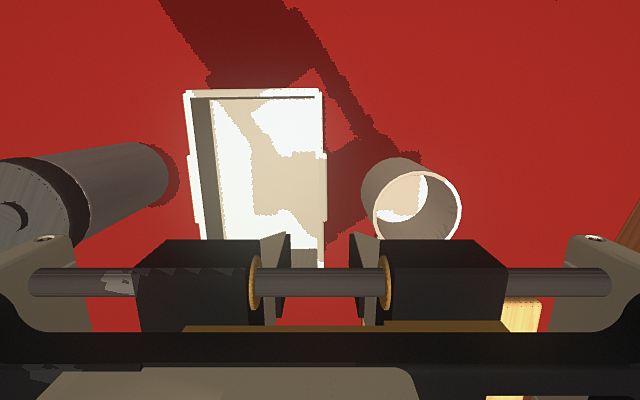

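View pics/side1.png

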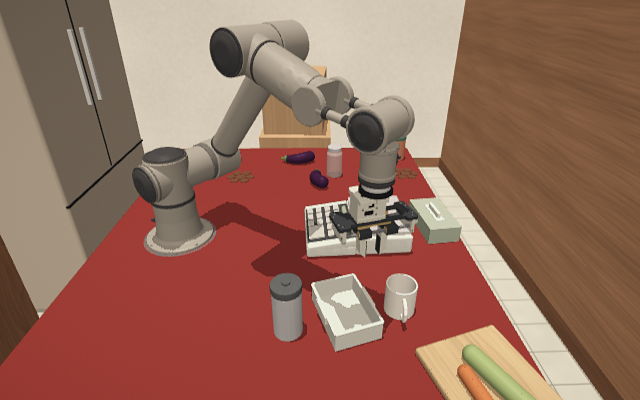

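```bash
python3 - <<'E'
from h import *
o=get_obs();print(o["tool_pos"])
s=capture("side");print("tcp side",proj(s,o["tool_pos"]),proj(s,o["tool_pos"]+np.array([0,0,-22])))
w=capture("wrist");print(w["pose"].round(2) if hasattr(w["pose"],'round') else w["pose"])
a=.287
for l in((60,90,55),(60,-90,55),(-60,-90,55),(-60,90,55),(67,35,55),(67,-35,55),(61.5,0,55)):
    p=[525.7+np.cos(a)*l[0]-np.sin(a)*l[1],-386.3+np.sin(a)*l[0]+np.cos(a)*l[1],l[2]]
    print(l,proj(w,p).round(1),proj(s,p).round(1))
print(proj(w,o["tool_pos"]-[0,0,22]))
E
```

```text
[ 584.36525156 -367.19043091  183.86741109]
tcp side [370.91418931 254.5593868 ] [370.33827487 261.91058698]
[[ 9.6000e-01 -2.7000e-01 -8.0000e-02  5.6383e+02]
 [ 2.8000e-01  9.2000e-01  2.6000e-01 -2.9673e+02]
 [-0.0000e+00 -2.7000e-01  9.6000e-01  3.4997e+02]
 [ 0.0000e+00  0.0000e+00  0.0000e+00  1.0000e+00]]
(60, 90, 55) [317.7  94.8] [353.9 273.8]
(60, -90, 55) [318.  274.8] [383.1 322. ]
(-60, -90, 55) [204.2 274.7] [334.8 334.8]
(-60, 90, 55) [184.1  94.8] [311.8 283. ]
(67, 35, 55) [325.2 156.1] [364.4 286.4]
(67, -35, 55) [324.9 225.7] [375.8 305. ]
(61.5, 0, 55) [319.4 192. ] [367.9 295.9]
[319.47019343 230.31810228]
```

```bash
python3 - <<'E'
from h import *
w=capture("wrist");a=.287
im=w["image"].copy()
crop(w,170,75,350,255,4,"w1")
im=cv2.imread("pics/w1.png")
for l in((60,90,55),(-60,-90,55),(-60,90,55),(67,35,55),(67,-35,55),(-67,35,55),(-67,-35,55),(56,86,55),(-56,86,55)):
    p=[525.7+np.cos(a)*l[0]-np.sin(a)*l[1],-386.3+np.sin(a)*l[0]+np.cos(a)*l[1],l[2]]
    u=(proj(w,p)-[170,75]+.5)*4-.5
    cv2.drawMarker(im,tuple(int(t) for t in u),(0,0,255),1,12)
cv2.imwrite("pics/w1b.png",im)
E
```

```text
(no output)
```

View pics/w1b.png

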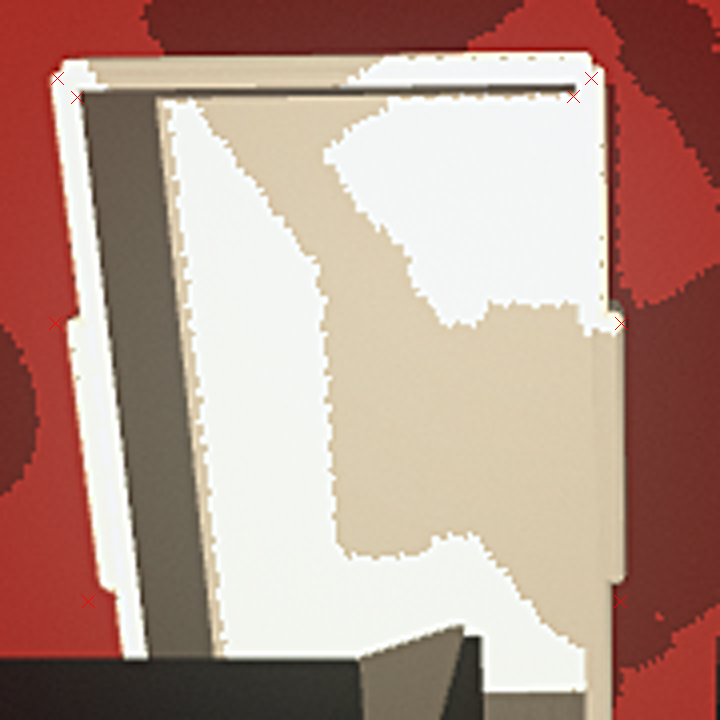

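```bash
python3 - <<'E'
from plan import *
plan([(585.1,-366.9,145,1.866,2),(585.1,-366.9,50,1.866,5),(585.1,-366.9,50,1.866,1)])
E
```

```text
xyz [[0.01,0.01,0.33],[0.02,0.01,0.34],[-0.0,-0.0,0.32],[-0.0,-0.0,0.32],[-0.0,-0.0,0.31],[-0.0,-0.0,0.32],[-0.0,-0.0,0.31],[-0.0,-0.0,0.0]]
dr [[0,0,-0.03],[0,0,-0.04],[0,0,0.0],[0,0,0.0],[0,0,0.0],[0,0,0.0],[0,0,0.0],[0,0,0.0]]
end [ 585.3 -366.8   50.1] 1.8663
```

Call:
carry_out(xyz=[[0.01, 0.01, 0.33], [0.02, 0.01, 0.34], [0, 0, 0.32], [0, 0, 0.32], [0, 0, 0.31], [0, 0, 0.32], [0, 0, 0.31], [0, 0, 0]], dr=[[0, 0, -0.03], [0, 0, -0.04], [0, 0, 0], [0, 0, 0], [0, 0, 0], [0, 0, 0], [0, 0, 0], [0, 0, 0]])

```text
time: 4.85
tool_pos: [584.3, -366.1, 47.9]
tcp_rot: [-3.14, -0.003, 1.866]
contact_force: [0.3, 0.1, -0.5]
grip_width: 32.2
```

```bash
python3 - <<'E'
from h import *
w=capture("wrist");cv2.imwrite("pics/w2.png",w["image"]);s=capture("side");crop(s,260,170,460,350,4,"s2")
E
```

```text
(no output)
```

View pics/w2.png

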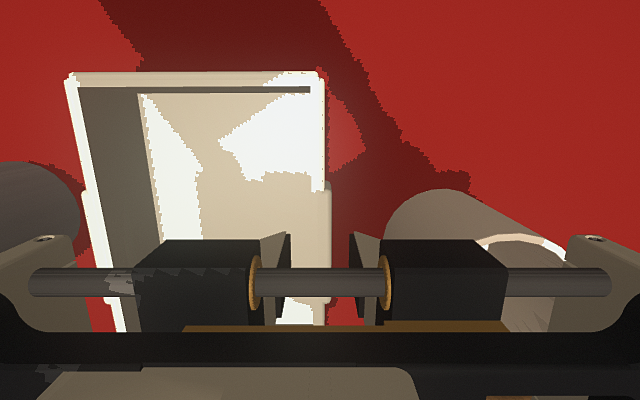

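View pics/s2.png

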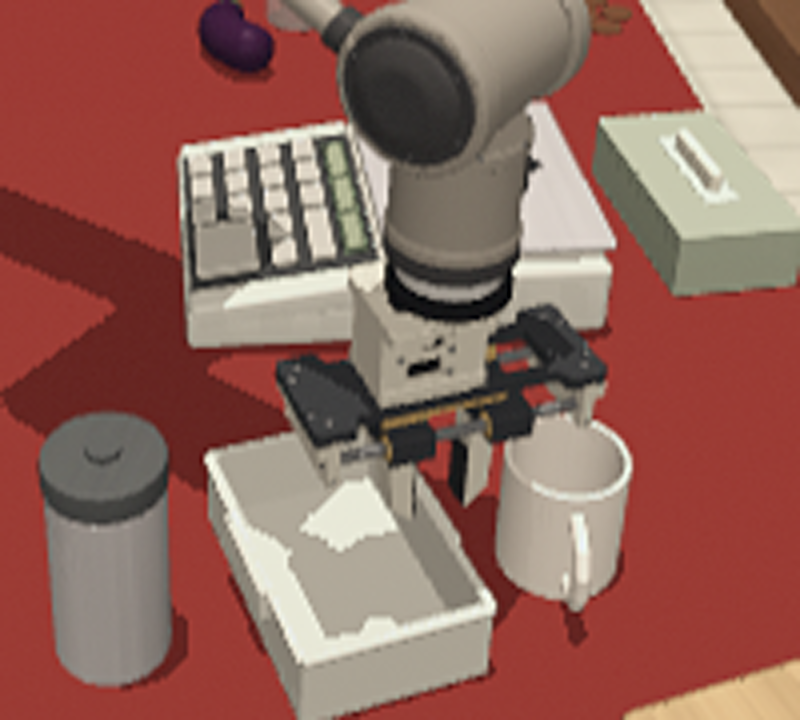

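The fingers straddle the far grip: wall at about x=322 px, jaws at 290 and 350. The mug is clear, so I'll close.

Call:
carry_out(xyz=[[0, 0, 0], [0, 0, 0], [0, 0, 0], [0, 0, 0]], dr=[[0, 0, 0], [0, 0, 0], [0, 0, 0], [0, 0, 0]], gripper=-1)

```text
time: 5.45
tool_pos: [585.3, -366.8, 50.3]
tcp_rot: [3.141, 0.0, 1.866]
contact_force: [-0.1, -0.1, -0.3]
grip_width: 0.9
```

```bash
python3 - <<'E'
from h import *
o=get_obs();print(o["time"],o["tool_pos"],o["tcp_rot"],o["contact_force"],o["grip_width"])
w=capture("wrist");cv2.imwrite("pics/w3.png",w["image"])
E
python3 - <<'E'
from plan import *
plan([(585.3,-366.8,74,1.8663,3),(585.3,-366.8,185,1.8663,4)])
E
```

```text
5.45 [ 585.32305673 -366.81589242   50.25132453] [3.14138285e+00 9.42015063e-05 1.86632470e+00] [-0.10904375 -0.13912455 -0.30887784] 0.8751412100015852
xyz [[0.0,0.0,-0.13],[0.0,0.0,-0.13],[0.0,0.0,-0.14],[0.0,0.0,-0.46],[0.0,0.0,-0.46],[0.0,0.0,-0.46],[0.0,0.0,-0.47]]
dr [[0,0,0.0],[0,0,0.0],[0,0,0.0],[0,0,0.0],[0,0,0.0],[0,0,0.0],[0,0,0.0]]
end [ 585.3 -366.8  185.1] 1.8663
```

View pics/w3.png

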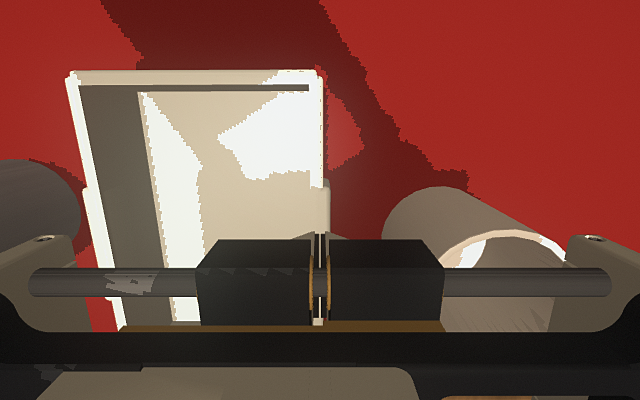

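```bash
python3 - <<'E'
from h import *
o=get_obs();s=capture("side");t=capture("top")
crop(s,320,230,420,350,6,"s3");im=cv2.imread("pics/s3.png")
a=.295
def mk(p,col):
    u=(proj(s,p)-[320,230]+.5)*6-.5;cv2.drawMarker(im,tuple(int(x) for x in u),col,1,14)
mk(o["tool_pos"],(0,0,255));mk(o["tool_pos"]-[0,0,22],(255,0,255));mk(o["tool_pos"]-[0,0,3],(0,255,0))
for l in((60,90,55),(60,-90,55),(-60,-90,55),(67,35,55),(67,-35,55),(56,0,55)):
    mk([525.7+np.cos(a)*l[0]-np.sin(a)*l[1],-386.3+np.sin(a)*l[0]+np.cos(a)*l[1],l[2]],(255,255,0))
cv2.imwrite("pics/s3b.png",im)
crop(t,420,140,540,260,5,"t3")
E
```

```text
(no output)
```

View pics/s3b.png

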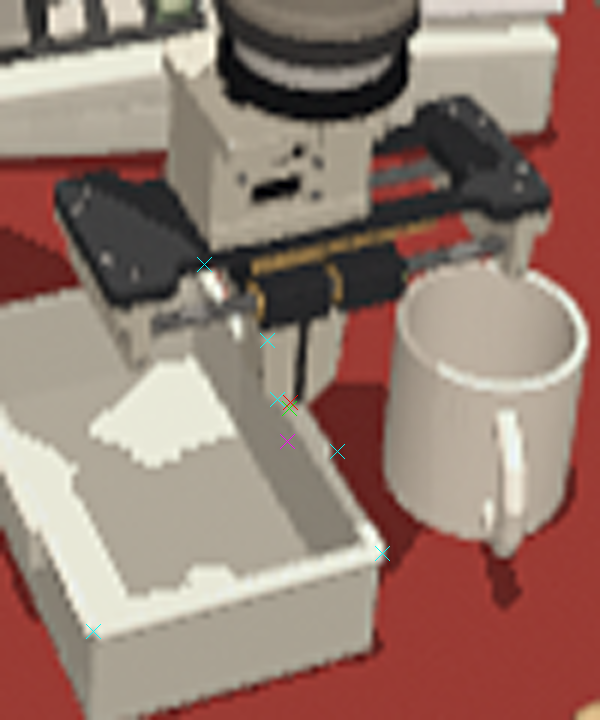

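View pics/t3.png

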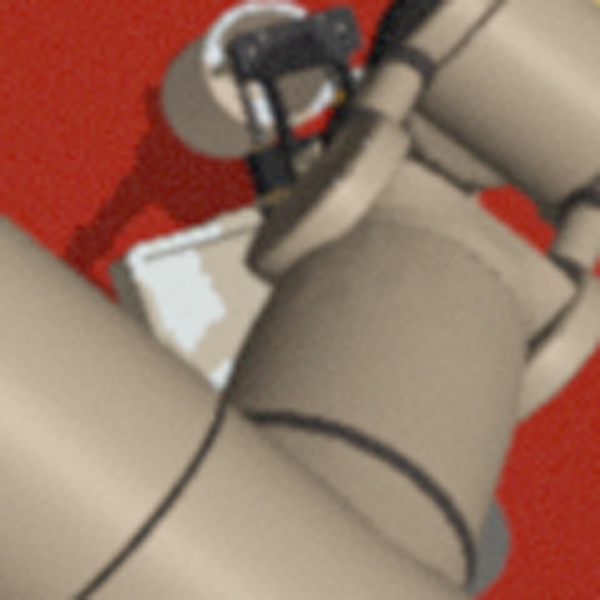

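```bash
python3 - <<'E'
from h import *
s=capture("side")
im=cv2.imread("pics/side1.png")
k=cv2.resize(im[180:280,320:430],None,fx=6,fy=6,interpolation=cv2.INTER_CUBIC)
p=np.array([584.6,-368.9,185.1]);yw=1.8565;ty=np.array([np.sin(yw),-np.cos(yw),0])
for q,col in((p,(0,0,255)),(p+16*ty-[0,0,22],(255,0,255)),(p-16*ty-[0,0,22],(255,0,255)),(p-[0,0,22],(0,255,0))):
    u=(proj(s,q)-[320,180]+.5)*6-.5;cv2.drawMarker(k,tuple(int(x) for x in u),col,1,14)
cv2.imwrite("pics/s1b.png",k)
im=cv2.imread("pics/s2.png")
p=np.array([585.3,-366.8,50.1]);yw=1.8663;ty=np.array([np.sin(yw),-np.cos(yw),0])
for q,col in((p,(0,0,255)),(p+16*ty-[0,0,22],(255,0,255)),(p-16*ty-[0,0,22],(255,0,255)),(p-[0,0,22],(0,255,0))):
    u=(proj(s,q)-[260,170]+.5)*4-.5;cv2.drawMarker(im,tuple(int(x) for x in u),col,1,14)
cv2.imwrite("pics/s2b.png",cv2.resize(im[350:650,250:650],None,fx=2,fy=2))
E
```

```text
(no output)
```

View pics/s1b.png

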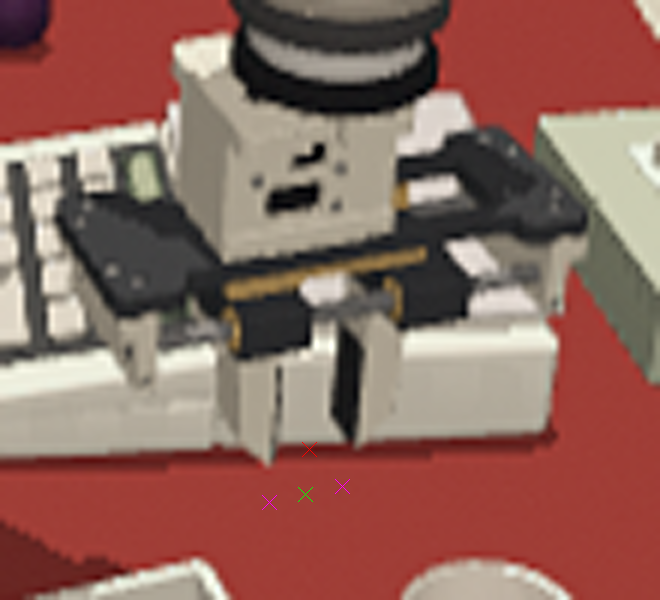

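View pics/s2b.png

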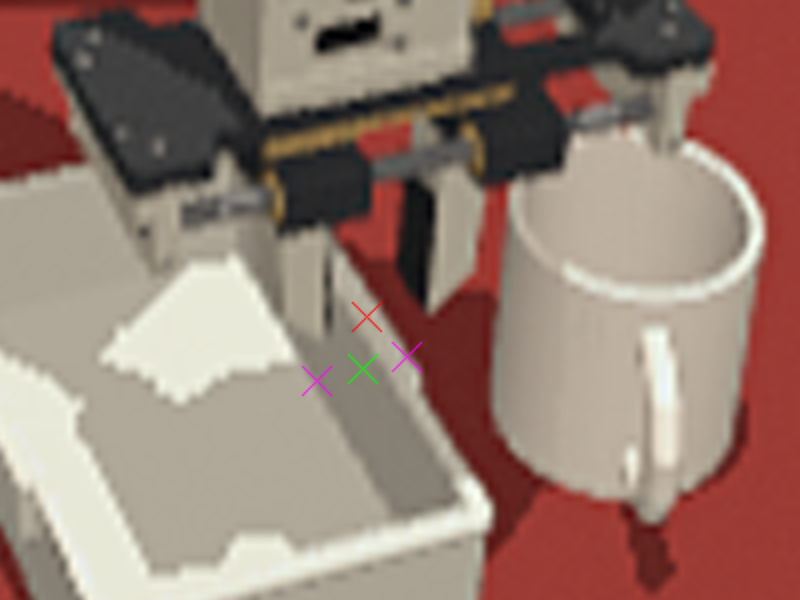

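```bash
python3 - <<'E'
from h import *
w=capture("wrist");o=get_obs()
yw=1.8663;ty=np.array([np.sin(yw),-np.cos(yw),0]);tx=np.array([np.cos(yw),np.sin(yw),0])
for d in(-22,0,10,22,30):
  for e in(-9.5,9.5): print(d,e,proj(w,o["tool_pos"]-[0,0,d]+e*tx).round(1))
crop(w,240,170,400,340,4.5,"w3c")
im=cv2.imread("pics/wrist1.png");cv2.imwrite("pics/w1c.png",cv2.resize(im[200:340,220:420],None,fx=4,fy=4))
E
```

```text
-22 -9.5 [320.  280.7]
-22 9.5 [320.  246.6]
0 -9.5 [320. 261.]
0 9.5 [320.  230.4]
10 -9.5 [320.  253.4]
10 9.5 [320.  224.2]
22 -9.5 [320.  245.4]
22 9.5 [320.  217.7]
30 -9.5 [320.  240.5]
30 9.5 [320.  213.7]
```

View pics/w3c.png

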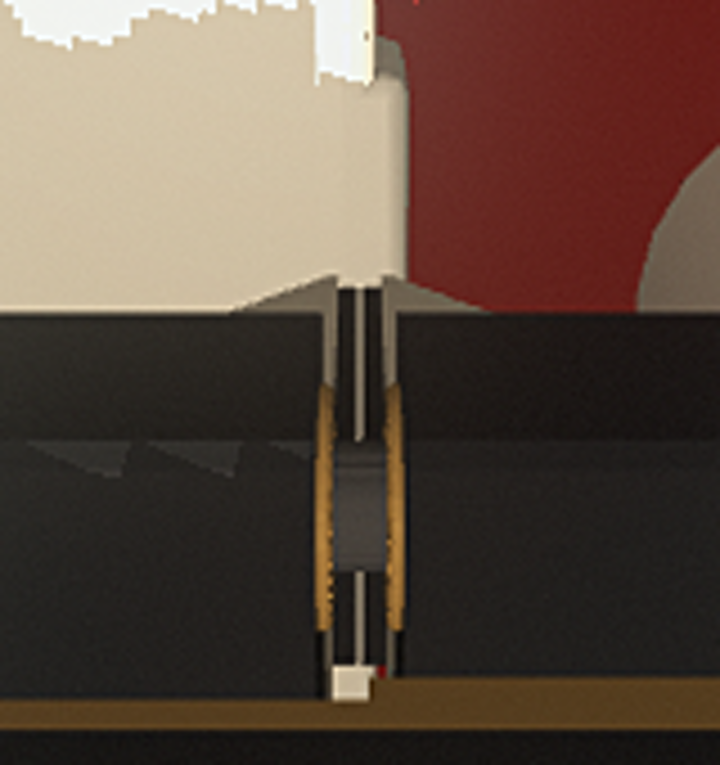

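View pics/w1c.png

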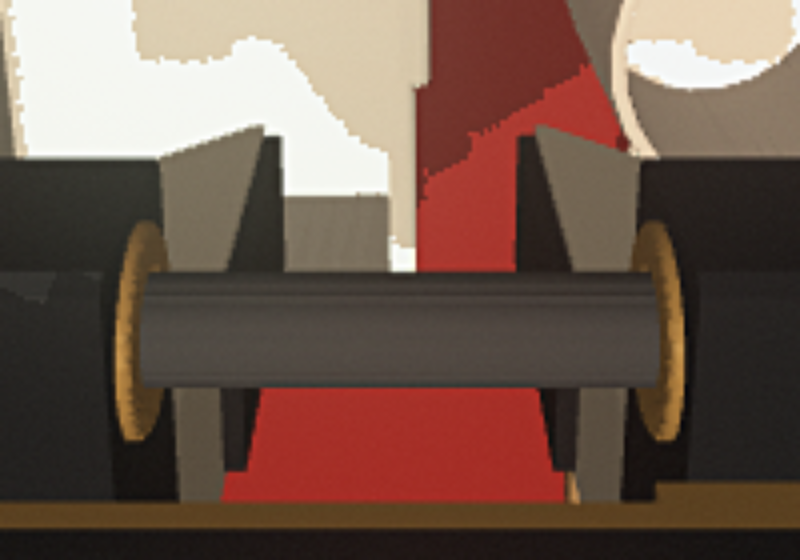

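The close came back at 0.9 mm, so nothing is gripped. Both the side and wrist views put the fingertips at about the reported TCP, not 22 mm ahead of it, so they closed just above the rim. I'll reopen, go about 21 mm lower and check again.

Call:
carry_out(xyz=[[0, 0, 0], [0, 0, 0], [0, 0, 0], [0, 0, 0.1], [0, 0, 0.1], [0, 0, 0.1], [0, 0, 0.05], [0, 0, 0]], dr=[[0, 0, 0], [0, 0, 0], [0, 0, 0], [0, 0, 0], [0, 0, 0], [0, 0, 0], [0, 0, 0], [0, 0, 0]], gripper=-0.3)

```text
time: 6.7
tool_pos: [585.1, -366.7, 28.7]
tcp_rot: [-3.141, -0.001, 1.866]
contact_force: [-0.5, 0.1, -0.5]
grip_width: 31.7
```

```bash
python3 - <<'E'
from h import *
w=capture("wrist");crop(w,240,170,400,340,4,"w4");s=capture("side");crop(s,320,230,420,350,6,"s4")
E
```

```text
(no output)
```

View pics/s4.png

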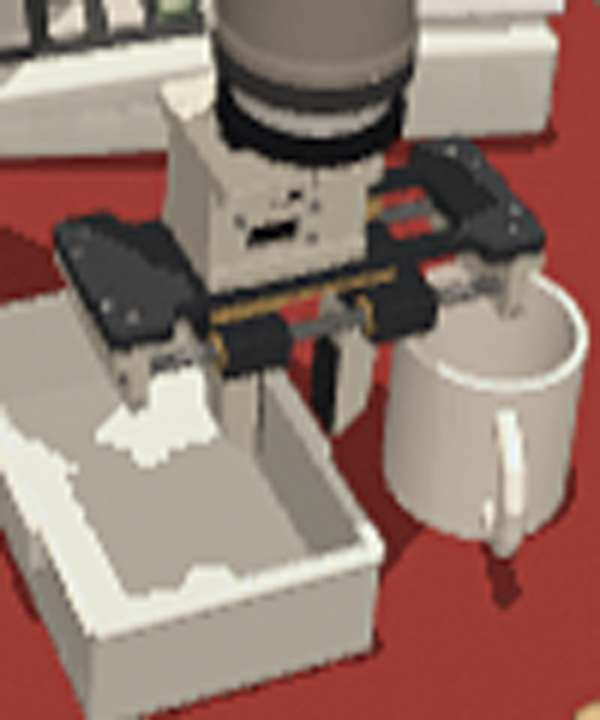

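View pics/w4.png

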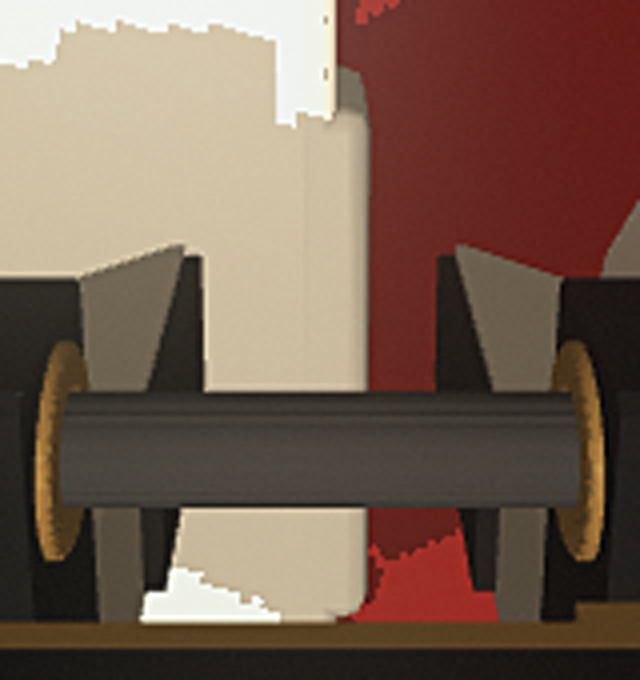

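Call:
carry_out(xyz=[[0, 0, 0], [0, 0, 0], [0, 0, 0], [0, 0, 0]], dr=[[0, 0, 0], [0, 0, 0], [0, 0, 0], [0, 0, 0]], gripper=-1)

```text
time: 7.3
tool_pos: [585.4, -366.8, 29.2]
tcp_rot: [3.141, 0.0, 1.866]
contact_force: [1.5, 0.5, 1.9]
grip_width: 10.7
```

```bash
python3 - <<'E'
from h import *
w=capture("wrist");o=get_obs();P=w["pose"]
yw=1.8663;ty=np.array([np.sin(yw),-np.cos(yw),0]);tx=np.array([np.cos(yw),np.sin(yw),0])
b=np.array([585.4,-366.8,55.])
for e in(35,-35,90): print(e,proj(w,b+e*tx+5.5*ty).round(1))
cv2.imwrite("pics/w5.png",w["image"][60:340,40:400].repeat(2,0).repeat(2,1))
E
python3 - <<'E'
from plan import *
import json
json.dump([585.3,-366.8,29.1,1.8663],open("cmd.json","w"))
plan([(585.3,-366.8,45,1.8663,2),(585.3,-366.8,165,1.8663,4),(585.3,-366.8,165,1.8663,1)])
E
```

```text
35 [331.9 199.2]
-35 [330.5 327.7]
90 [333.3  71.7]
xyz [[0.0,0.0,-0.13],[0.0,0.0,-0.13],[0.0,0.0,-0.5],[0.0,0.0,-0.5],[0.0,0.0,-0.5],[0.0,0.0,-0.51],[0.0,0.0,0.0]]
dr [[0,0,-0.0],[0,0,-0.0],[0,0,-0.0],[0,0,-0.0],[0,0,-0.0],[0,0,-0.0],[0,0,-0.0]]
end [ 585.3 -366.8  165.3] 1.8663
```

View pics/w5.png

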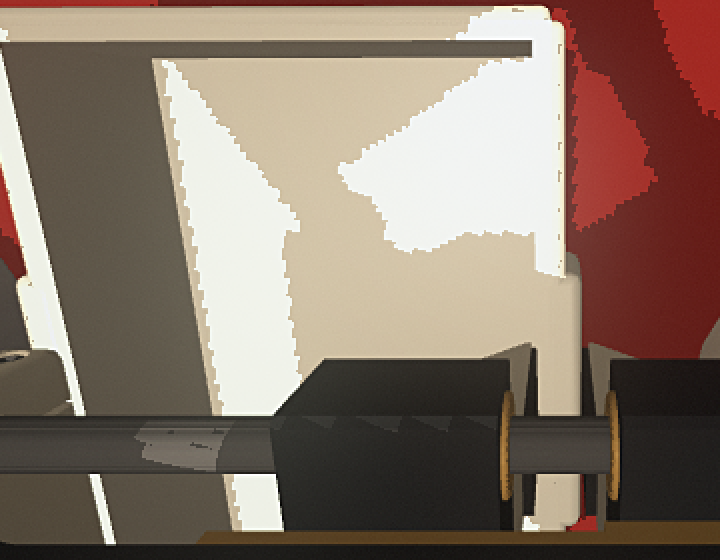

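Call:
carry_out(xyz=[[0, 0, -0.13], [0, 0, -0.13], [0, 0, -0.5], [0, 0, -0.5], [0, 0, -0.5], [0, 0, -0.51], [0, 0, 0]], dr=[[0, 0, 0], [0, 0, 0], [0, 0, 0], [0, 0, 0], [0, 0, 0], [0, 0, 0], [0, 0, 0]])

```text
time: 8.22
tool_pos: [586.5, -367.7, 168.6]
tcp_rot: [3.138, 0.005, 1.866]
contact_force: [-1.3, -0.4, -2.8]
grip_width: 10.6
```

```bash
python3 - <<'E'
from h import *
s=capture("side");crop(s,290,190,420,330,5,"s6");print(get_obs()["grip_width"])
E
python3 - <<'E'
from plan import *
# target: tub centre (665.4,-11.3) yaw .038 ; held at local(61.5,-1.5)
a=.038;p=np.array([665.4,-11.3])+np.array([np.cos(a)*61.5+np.sin(a)*1.5,np.sin(a)*61.5-np.cos(a)*1.5]);print(p)
plan([(665,-190,170,1.72,4),(p[0],p[1],170,1.609,4),(p[0],p[1],150,1.609,2)])
E
```

```text
10.504673018933516
[726.91258863 -10.46247953]
xyz [[0.61,0.53,-0.02],[0.63,0.51,-0.02],[0.64,0.49,-0.02],[0.66,0.46,-0.02],[0.7,0.37,0.0],[0.71,0.35,0.0],[0.72,0.32,0.0],[0.74,0.31,0.0]]
dr [[0,0,0.26],[0,0,0.26],[0,0,0.26],[0,0,0.27],[0,0,0.2],[0,0,0.2],[0,0,0.2],[0,0,0.19]]
xyz [[-0.0,-0.0,0.17],[-0.0,-0.0,0.16]]
dr [[0,0,0.0],[0,0,0.0]]
end [727.1 -10.2 150.3] 1.6094
```

View pics/s6.png

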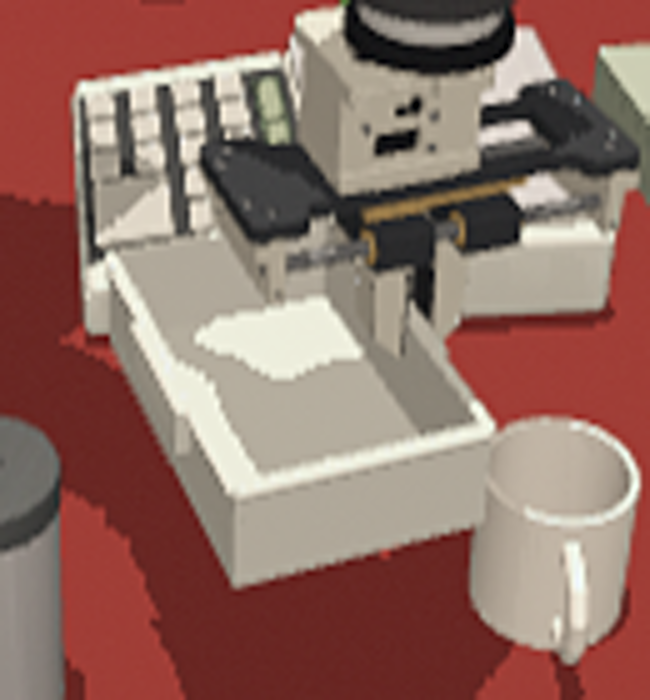

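Call:
carry_out(xyz=[[0.61, 0.53, -0.02], [0.63, 0.51, -0.02], [0.64, 0.49, -0.02], [0.66, 0.46, -0.02], [0.7, 0.37, 0], [0.71, 0.35, 0], [0.72, 0.32, 0], [0.74, 0.31, 0]], dr=[[0, 0, 0.26], [0, 0, 0.26], [0, 0, 0.26], [0, 0, 0.27], [0, 0, 0.2], [0, 0, 0.2], [0, 0, 0.2], [0, 0, 0.19]])

```text
time: 9.28
tool_pos: [726.6, -8.7, 167.5]
tcp_rot: [-3.138, -0.0, 1.608]
contact_force: [1.0, 1.0, -1.9]
grip_width: 10.8
```

Call:
carry_out(xyz=[[0, 0, 0.17], [0, 0, 0.16], [0, 0, 0], [0, 0, 0]], dr=[[0, 0, 0], [0, 0, 0], [0, 0, 0], [0, 0, 0]])

```text
time: 9.78
tool_pos: [727.0, -11.6, 150.3]
tcp_rot: [-3.142, 0.0, 1.608]
contact_force: [0.7, -0.3, -0.8]
grip_width: 10.9
```

```bash
python3 - <<'E'
from h import *
o=get_obs();print(o["time"],o["tool_pos"],o["tcp_rot"],o["contact_force"],o["grip_width"])
s=capture("side");crop(s,290,120,440,260,5,"s7")
t=capture("top");crop(t,300,100,430,240,5,"t7")
w=capture("wrist");cv2.imwrite("pics/w7.png",w["image"])
E
```

```text
9.775 [726.96979334 -11.60317648 150.32898083] [-3.14155809e+00  5.48705930e-05  1.60772845e+00] [ 0.70456056 -0.28479074 -0.8371969 ] 10.854559395773023
```

View pics/s7.png

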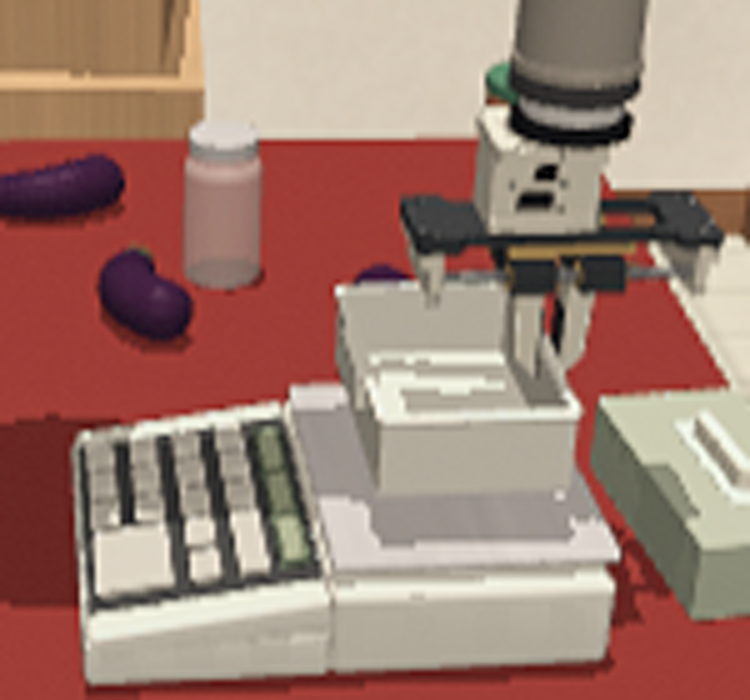

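View pics/t7.png

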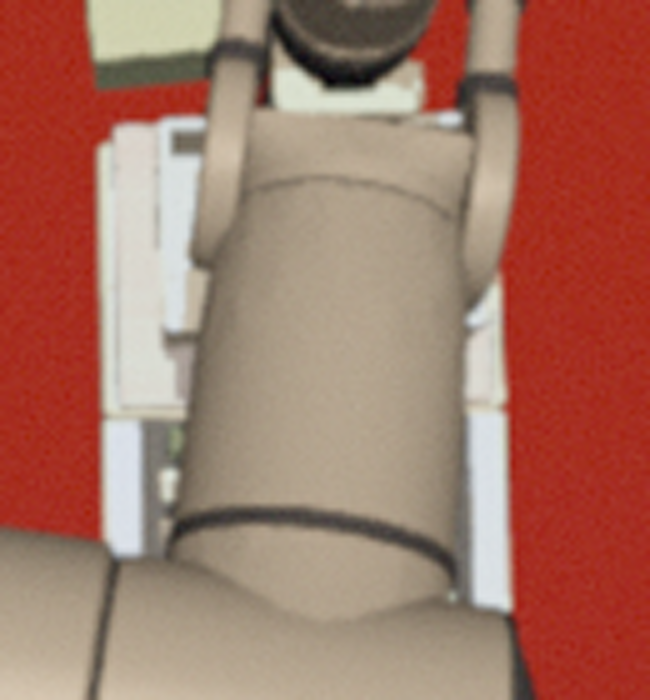

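View pics/w7.png

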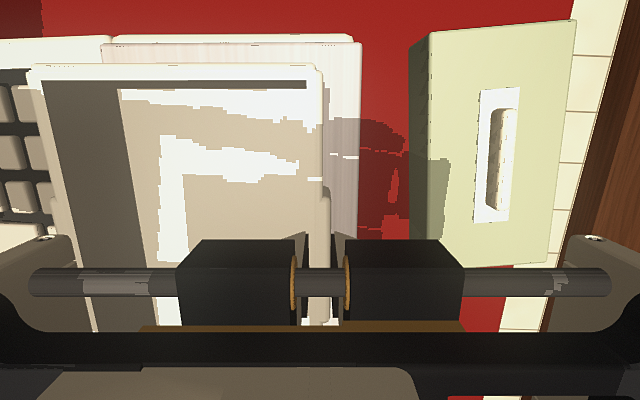

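```bash
python3 - <<'E'
from fit import *
print()
z=121.2
for zz in (z,z-3):
  pts=[((-60,90,zz+55),(337,289)),((60,-90,zz+55),(581,411)),((-60,-90,zz+55),(376,421)),((-60,-90,zz),(380,489)),((60,-90,zz),(577,494))]
  fit([(s,l,C([p],290,120,5)[0]) for l,p in pts],[665,-11,.04],"held")
w=capture("wrist")
yw=1.6077;tx=np.array([np.cos(yw),np.sin(yw),0]);ty=np.array([np.sin(yw),-np.cos(yw),0])
for e in(35,90): print(proj(w,np.array([727,-11.6,176.])+e*tx+5.5*ty))
# pan far-left corner in wrist: local (168,115)
a=.038
for l in((168,115),(-12,115)):print(proj(w,[587.4+np.cos(a)*l[0]-np.sin(a)*l[1],-14.3+np.sin(a)*l[0]+np.cos(a)*l[1],85]))
E
```

```text
tub both [ 5.25695e+02 -3.86350e+02  2.95000e-01] rms px 0.8
tub top [ 5.25953e+02 -3.85565e+02  2.73000e-01] rms px 1.02
tub side [ 5.25464e+02 -3.86889e+02  3.01000e-01] rms px 0.48
scale both [ 5.87457e+02 -1.42690e+01  3.80000e-02] rms px 0.37
scale top [ 5.88195e+02 -1.37190e+01  4.10000e-02] rms px 0.25
scale side [ 5.86316e+02 -1.66240e+01  3.40000e-02] rms px 0.27

held both [ 6.63385e+02 -1.74620e+01  4.30000e-02] rms px 0.86
held side [ 6.63385e+02 -1.74620e+01  4.30000e-02] rms px 0.86
held both [ 6.64401e+02 -1.22320e+01  4.40000e-02] rms px 0.89
held side [ 6.64401e+02 -1.22320e+01  4.40000e-02] rms px 0.89
[331.85864096 200.76848414]
[333.36494338  74.29966525]
[361.89217635  45.97530409]
[95.29441734 46.14072218]
```

Call:
carry_out(xyz=[[0, 0, 0.18], [0, 0, 0.18], [0, 0, 0.15], [0, 0, 0.03], [0, 0, 0.02], [0, 0, 0]], dr=[[0, 0, 0], [0, 0, 0], [0, 0, 0], [0, 0, 0], [0, 0, 0], [0, 0, 0]])

```text
time: 10.82
tool_pos: [727.3, -10.2, 117.0]
tcp_rot: [3.141, -0.0, 1.609]
contact_force: [0.4, -0.1, -2.1]
grip_width: 10.7
```

Call:
carry_out(xyz=[[0, 0, 0.02], [0, 0, 0.02], [0, 0, 0]], dr=[[0, 0, 0], [0, 0, 0], [0, 0, 0]])

```text
time: 11.2
tool_pos: [727.1, -10.2, 114.4]
tcp_rot: [3.141, -0.0, 1.609]
contact_force: [-0.5, 0.8, -1.8]
grip_width: 10.3
```

Call:
carry_out(xyz=[[0, 0, 0.015], [0, 0, 0.01], [0, 0, 0]], dr=[[0, 0, 0], [0, 0, 0], [0, 0, 0]])

```text
time: 11.58
tool_pos: [727.2, -10.2, 114.3]
tcp_rot: [3.14, 0.0, 1.609]
contact_force: [-3.1, 0.4, 5.8]
grip_width: 10.9
```

Call:
carry_out(xyz=[[0, 0, 0], [0, 0, 0], [0, 0, 0], [0, 0, -0.2], [0, 0, -0.4], [0, 0, -0.5], [0, 0, -0.5], [0, 0, 0]], dr=[[0, 0, 0], [0, 0, 0], [0, 0, 0], [0, 0, 0], [0, 0, 0], [0, 0, 0], [0, 0, 0], [0, 0, 0]], gripper=-0.3)

```text
time: 12.58
tool_pos: [728.5, -10.3, 213.0]
tcp_rot: [3.135, 0.001, 1.609]
contact_force: [-0.0, 0.9, -0.5]
grip_width: 32.2
```

```bash
python3 - <<'E'
from h import *
o=get_obs();print(o["time"],o["tool_pos"],o["tcp_rot"],o["contact_force"],o["grip_width"])
s=capture("side");crop(s,290,120,440,260,5,"s8")
w=capture("wrist");cv2.imwrite("pics/w8.png",w["image"])
E
```

```text
12.575 [728.52752466 -10.33766477 213.01316652] [3.13454862e+00 1.00682559e-03 1.60947162e+00] [-0.01175951  0.91116276 -0.49366977] 32.24320548830517
```

View pics/s8.png

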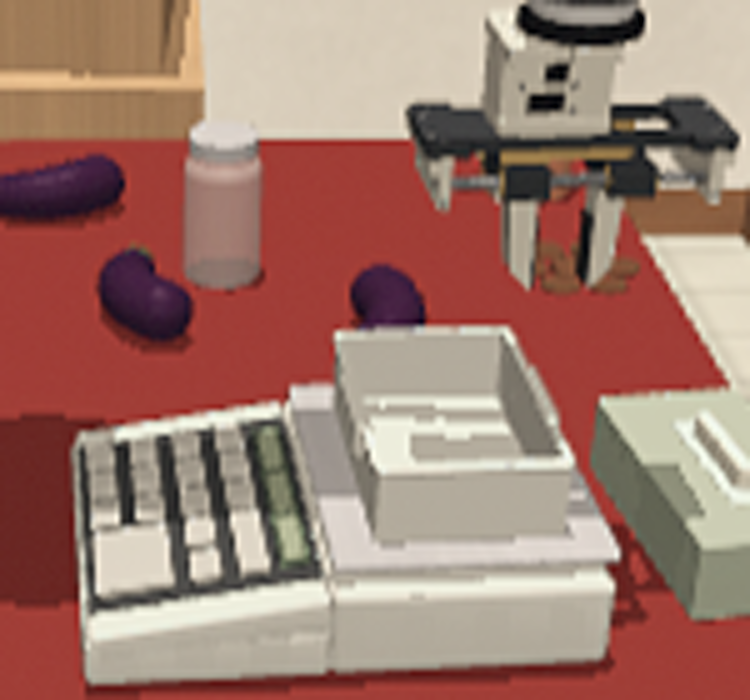

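View pics/w8.png

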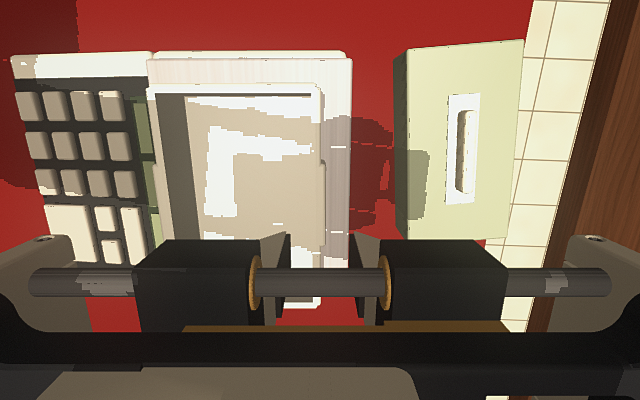

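```bash
python3 - <<'E'
from fit import *
print()
pts=[((-60,90,140),(333,334)),((60,90,140),(512,329)),((60,-90,140),(573,462)),((-60,-90,140),(371,473)),((-60,-90,85),(376,541)),((60,-90,85),(570,532))]
fit([(s,l,C([p],290,120,5)[0]) for l,p in pts],[665,-11,.04],"placed")
E
```

```text
tub both [ 5.25695e+02 -3.86350e+02  2.95000e-01] rms px 0.8
tub top [ 5.25953e+02 -3.85565e+02  2.73000e-01] rms px 1.02
tub side [ 5.25464e+02 -3.86889e+02  3.01000e-01] rms px 0.48
scale both [ 5.87457e+02 -1.42690e+01  3.80000e-02] rms px 0.37
scale top [ 5.88195e+02 -1.37190e+01  4.10000e-02] rms px 0.25
scale side [ 5.86316e+02 -1.66240e+01  3.40000e-02] rms px 0.27

placed both [ 6.63941e+02 -1.41890e+01  3.80000e-02] rms px 0.82
placed side [ 6.63941e+02 -1.41890e+01  3.80000e-02] rms px 0.82
```

```bash
python3 - <<'E'
from plan import *
import json
json.dump([727.1,-10.2,208.8,1.6094],open("cmd.json","w"))
plan([(532.6,-73.4,190,3.18,13),(532.6,-73.4,84,3.18,3)])
E
```

```text
xyz [[-0.07,-0.25,0.02],[-0.04,-0.26,0.02],[-0.01,-0.26,0.02],[0.02,-0.26,0.03],[0.05,-0.26,0.02],[0.09,-0.25,0.03],[0.11,-0.24,0.02],[0.14,-0.22,0.03]]
dr [[0,0,-0.87],[0,0,-0.86],[0,0,-0.87],[0,0,-0.86],[0,0,-0.87],[0,0,-0.86],[0,0,-0.87],[0,0,-0.86]]
xyz [[0.17,-0.2,0.02],[0.19,-0.18,0.03],[0.21,-0.15,0.02],[0.23,-0.13,0.03],[0.24,-0.1,0.02],[0.0,-0.0,0.59],[0.0,-0.0,0.59],[0.0,-0.0,0.59]]
dr [[0,0,-0.87],[0,0,-0.86],[0,0,-0.87],[0,0,-0.86],[0,0,-0.87],[0,0,0.0],[0,0,0.0],[0,0,0.0]]
end [532.8 -73.3  84. ] 3.1802
```

Call:
carry_out(xyz=[[-0.07, -0.25, 0.02], [-0.04, -0.26, 0.02], [-0.01, -0.26, 0.02], [0.02, -0.26, 0.03], [0.05, -0.26, 0.02], [0.09, -0.25, 0.03], [0.11, -0.24, 0.02], [0.14, -0.22, 0.03]], dr=[[0, 0, -0.87], [0, 0, -0.86], [0, 0, -0.87], [0, 0, -0.86], [0, 0, -0.87], [0, 0, -0.86], [0, 0, -0.87], [0, 0, -0.86]], gripper=-1)

```text
time: 13.78
tool_pos: [606.4, -49.7, 196.1]
tcp_rot: [-3.141, -0.002, 2.58]
contact_force: [-0.4, -0.9, 0.7]
grip_width: 0.6
```

Call:
carry_out(xyz=[[0.17, -0.2, 0.02], [0.19, -0.18, 0.03], [0.21, -0.15, 0.02], [0.23, -0.13, 0.03], [0.24, -0.1, 0.02], [0, 0, 0.59], [0, 0, 0.59], [0, 0, 0.4]], dr=[[0, 0, -0.87], [0, 0, -0.86], [0, 0, -0.87], [0, 0, -0.86], [0, 0, -0.87], [0, 0, 0], [0, 0, 0], [0, 0, 0]])

```text
time: 14.78
tool_pos: [531.3, -73.0, 92.9]
tcp_rot: [3.14, -0.003, -3.103]
contact_force: [-0.4, -0.6, 0.2]
grip_width: 0.1
```

Call:
carry_out(xyz=[[0, 0, 0.05], [0, 0, 0]], dr=[[0, 0, 0], [0, 0, 0]])

```text
time: 15.02
tool_pos: [532.9, -73.3, 92.6]
tcp_rot: [3.141, -0.0, -3.103]
contact_force: [-0.0, -0.3, 0.5]
grip_width: 0.3
```

```bash
python3 - <<'E'
from h import *
o=get_obs();print(o["time"],o["tool_pos"],o["tcp_rot"],o["contact_force"],o["grip_width"])
s=capture("side");crop(s,290,150,420,260,6,"s9")
w=capture("wrist");cv2.imwrite("pics/w9.png",w["image"])
im=cv2.imread("pics/s9.png")
a=.038
for l in((-57,-57,70.2),(-57,-24,70.2),(-57,-90,70.2)):
    p=[587.4+np.cos(a)*l[0]-np.sin(a)*l[1],-14.3+np.sin(a)*l[0]+np.cos(a)*l[1],l[2]]
    u=(proj(s,p)-[290,150]+.5)*6-.5;cv2.drawMarker(im,tuple(int(x) for x in u),(0,0,255),1,10)
u=(proj(s,o["tool_pos"])-[290,150]+.5)*6-.5;cv2.drawMarker(im,tuple(int(x) for x in u),(0,255,0),1,10)
cv2.imwrite("pics/s9.png",im)
E
```

```text
15.025 [532.87330765 -73.33972684  92.58142458] [ 3.14149072e+00 -8.56621164e-05 -3.10294933e+00] [-0.0125912  -0.26022766  0.54900421] 0.30314911640911507
```

View pics/s9.png

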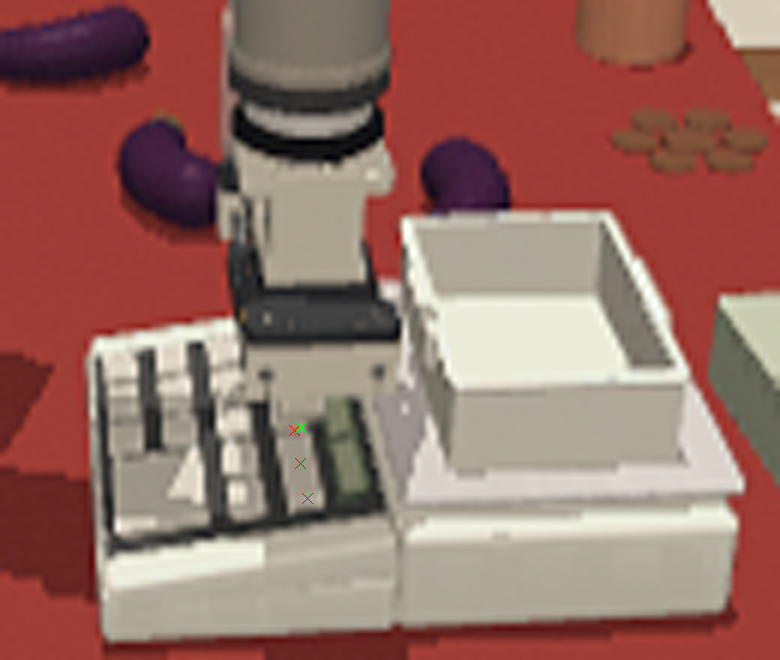

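View pics/w9.png

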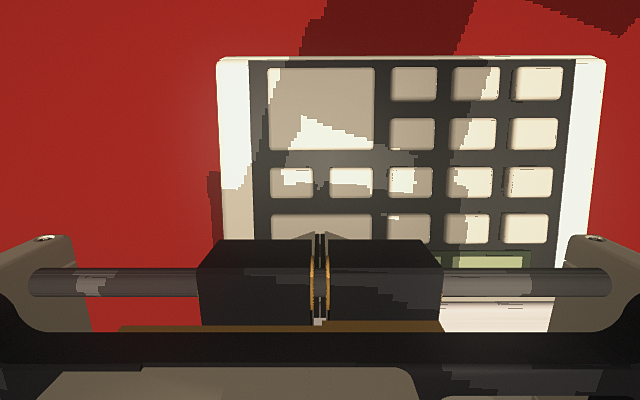

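Call:
carry_out(xyz=[[0, 0, 0.1], [0, 0, 0.1], [0, 0, 0.05], [0, 0, 0.03], [0, 0, 0]], dr=[[0, 0, 0], [0, 0, 0], [0, 0, 0], [0, 0, 0], [0, 0, 0]])

```text
time: 15.75
tool_pos: [532.7, -73.3, 75.5]
tcp_rot: [3.141, -0.0, -3.103]
contact_force: [0.3, 0.1, -0.5]
grip_width: 0.4
```

Call:
carry_out(xyz=[[0, 0, 0.04], [0, 0, 0.04], [0, 0, 0]], dr=[[0, 0, 0], [0, 0, 0], [0, 0, 0]])

```text
time: 16.12
tool_pos: [532.6, -73.3, 70.6]
tcp_rot: [3.141, -0.0, -3.103]
contact_force: [-0.0, 0.1, -0.7]
grip_width: 0.5
```

Call:
carry_out(xyz=[[0, 0, 0.03], [0, 0, 0.02], [0, 0, 0]], dr=[[0, 0, 0], [0, 0, 0], [0, 0, 0]])

```text
time: 16.5
tool_pos: [532.7, -73.3, 67.7]
tcp_rot: [3.141, -0.0, -3.103]
contact_force: [-0.3, -0.5, 0.2]
grip_width: 0.8
```

Call:
carry_out(xyz=[[0, 0, 0.02], [0, 0, 0.02], [0, 0, 0]], dr=[[0, 0, 0], [0, 0, 0], [0, 0, 0]])

```text
time: 16.88
tool_pos: [532.7, -73.3, 65.3]
tcp_rot: [3.141, -0.0, -3.103]
contact_force: [-0.1, 0.1, 0.1]
grip_width: 0.5
```

```bash
python3 - <<'E'
from h import *
s=capture("side");crop(s,320,190,380,250,10,"s10")
E
```

```text
(no output)
```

View pics/s10.png

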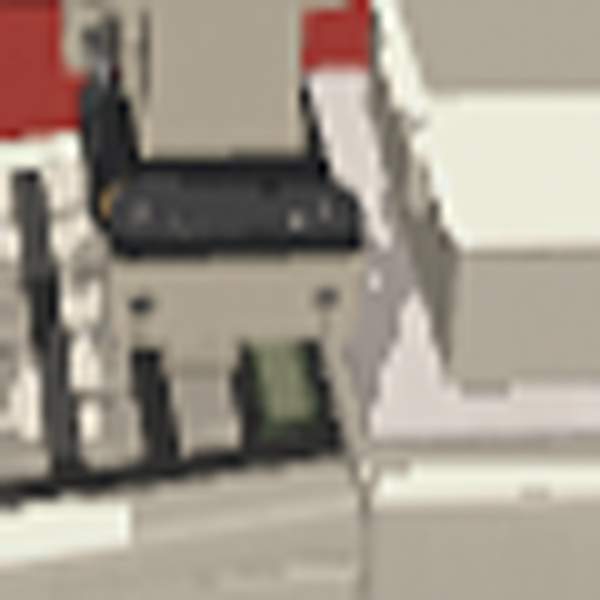

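Call:
carry_out(xyz=[[0, 0, 0.02], [0, 0, 0.02], [0, 0, 0]], dr=[[0, 0, 0], [0, 0, 0], [0, 0, 0]])

```text
time: 17.3
tool_pos: [533.0, -73.4, 63.2]
tcp_rot: [-3.142, 0.001, -3.103]
contact_force: [0.2, -1.0, 1.6]
grip_width: 0.2
```

Call:
carry_out(xyz=[[0, 0, 0.02], [0, 0, 0.02], [0, 0, 0]], dr=[[0, 0, 0], [0, 0, 0], [0, 0, 0]])

```text
time: 17.68
tool_pos: [533.2, -73.4, 60.8]
tcp_rot: [-3.141, 0.001, -3.103]
contact_force: [1.7, 0.9, 4.2]
grip_width: 0.3
```

Call:
carry_out(xyz=[[0, 0, 0.02], [0, 0, 0.02], [0, 0, 0]], dr=[[0, 0, 0], [0, 0, 0], [0, 0, 0]])

```text
time: 18.05
tool_pos: [533.5, -73.4, 58.8]
tcp_rot: [-3.141, 0.002, -3.103]
contact_force: [1.5, 0.6, 7.5]
grip_width: 0.5
```

TARE went fully down: force rose from 1.6 to 4.2 to 7.5 N over about 5 mm. That puts the fingertips about 6 mm behind the reported TCP. I'll back off and plan the aubergine grasp.

```bash
python3 - <<'E'
from h import *
t=capture("top")
q=(466.4,380.8,.2)
p=unproj(t,(347+.5)/4.5-.5+130,(425+.5)/4.5-.5+120,28)
d=p[:2]-q[:2];c,s=np.cos(.2),np.sin(.2);print("stem tip local",c*d[0]+s*d[1],-s*d[0]+c*d[1])
from scipy.interpolate import make_interp_spline
L=np.array([(12,-47,26.5),(-4,-14,24.5),(-4,17,23),(10,50,20)])
S=make_interp_spline([0,1,2,3],L,k=3)(np.linspace(0,3,30))
S=np.vstack([S,[18,88,4]])
for psi in np.arange(-.4,.41,.05):
    c,s=np.cos(psi),np.sin(psi)
    X=c*S[:,0]-s*S[:,1];Y=s*S[:,0]+c*S[:,1]
    print(round(psi,2),"y",(Y-S[:,2]).min().round(),(Y+S[:,2]).max().round(),"x",(X-S[:,2]).min().round(),(X+S[:,2]).max().round(),"len",((Y+S[:,2]).max()-(Y-S[:,2]).min()).round(1))
c,s=np.cos(.2),np.sin(.2);l=(-4.5,-10)
print("grasp",466.4+c*l[0]-s*l[1],380.8+s*l[0]+c*l[1])
E
```

```text
stem tip local 20.17003668734841 86.59461725674657
-0.4 y -74.0 78.0 x -35.0 55.0 len 152.5
-0.35 y -75.0 80.0 x -34.0 51.0 len 155.3
-0.3 y -75.0 83.0 x -33.0 47.0 len 157.7
-0.25 y -75.0 85.0 x -32.0 43.0 len 159.8
-0.2 y -75.0 87.0 x -31.0 40.0 len 161.6
-0.15 y -75.0 88.0 x -31.0 37.0 len 163.1
-0.1 y -74.0 90.0 x -30.0 35.0 len 164.2
-0.05 y -74.0 91.0 x -30.0 36.0 len 165.0
-0.0 y -74.0 92.0 x -30.0 38.0 len 165.5
0.05 y -73.0 93.0 x -30.0 41.0 len 165.6
0.1 y -72.0 93.0 x -30.0 43.0 len 165.4
0.15 y -71.0 94.0 x -30.0 45.0 len 164.9
0.2 y -70.0 94.0 x -31.0 48.0 len 164.0
0.25 y -69.0 94.0 x -31.0 50.0 len 162.8
0.3 y -68.0 93.0 x -32.0 52.0 len 161.2
0.35 y -67.0 93.0 x -33.0 54.0 len 159.4
0.4 y -65.0 92.0 x -34.0 56.0 len 157.2
grasp 463.97639370766495 370.1053222330098
```

Call:
carry_out(xyz=[[0, 0, -0.1], [0, 0, -0.4], [0, 0, -0.7], [0, 0, -0.7], [0, 0, 0]], dr=[[0, 0, 0], [0, 0, 0], [0, 0, 0], [0, 0, 0], [0, 0, 0]])

```text
time: 18.73
tool_pos: [533.7, -73.7, 174.9]
tcp_rot: [-3.14, 0.004, -3.103]
contact_force: [-0.0, -0.5, -0.2]
grip_width: 0.1
```

```bash
python3 - <<'E'
from plan import *
import json
json.dump([532.8,-73.3,172.2,3.1802],open("cmd.json","w"))
plan([(520,10,200,2.9,3),(464.0,370.1,200,1.741,10),(464.0,370.1,150,1.741,3)])
E
```

```text
xyz [[0.05,0.47,-0.15],[0.1,0.46,-0.16],[0.14,0.44,-0.15],[0.23,0.56,-0.0],[0.3,0.53,-0.0],[0.36,0.49,-0.0],[0.41,0.45,-0.0],[0.46,0.4,-0.0]]
dr [[0,0,0.67],[0,0,0.67],[0,0,0.67],[0,0,0.83],[0,0,0.83],[0,0,0.83],[0,0,0.83],[0,0,0.83]]
xyz [[0.5,0.34,-0.0],[0.54,0.28,-0.0],[0.57,0.21,-0.0],[0.59,0.15,-0.0],[0.6,0.08,-0.0],[-0.0,0.0,0.28],[-0.0,0.0,0.27],[-0.0,0.0,0.28]]
dr [[0,0,0.83],[0,0,0.83],[0,0,0.83],[0,0,0.83],[0,0,0.83],[0,0,-0.0],[0,0,-0.0],[0,0,-0.0]]
end [463.9 370.2 150. ] 1.7407
```

Call:
carry_out(xyz=[[0.05, 0.47, -0.15], [0.1, 0.46, -0.16], [0.14, 0.44, -0.15], [0.23, 0.56, 0], [0.3, 0.53, 0], [0.36, 0.49, 0], [0.41, 0.45, 0], [0.46, 0.4, 0]], dr=[[0, 0, 0.67], [0, 0, 0.67], [0, 0, 0.67], [0, 0, 0.83], [0, 0, 0.83], [0, 0, 0.83], [0, 0, 0.83], [0, 0, 0.83]], gripper=0.7)

```text
time: 19.73
tool_pos: [490.5, 191.0, 198.1]
tcp_rot: [-3.138, -0.002, 2.316]
contact_force: [0.2, -0.5, -0.5]
grip_width: 75.1
```

Call:
carry_out(xyz=[[0.5, 0.34, 0], [0.54, 0.28, 0], [0.57, 0.21, 0], [0.59, 0.15, 0], [0.6, 0.08, 0], [0, 0, 0.28], [0, 0, 0.27], [0, 0, 0.28]], dr=[[0, 0, 0.83], [0, 0, 0.83], [0, 0, 0.83], [0, 0, 0.83], [0, 0, 0.83], [0, 0, 0], [0, 0, 0], [0, 0, 0]])

```text
time: 20.72
tool_pos: [463.2, 369.2, 148.0]
tcp_rot: [-3.139, 0.001, 1.74]
contact_force: [-0.4, -0.1, -0.3]
grip_width: 78.1
```

```bash
python3 - <<'E'
from h import *
o=get_obs();print(o["time"],o["tool_pos"],o["tcp_rot"],o["contact_force"],o["grip_width"])
w=capture("wrist");im=w["image"].copy()
c,s=np.cos(.2),np.sin(.2)
for l in((12,-47),(-4,-14),(-4,17),(10,50),(20,87),(-4.5,-10)):
    p=[466.4+c*l[0]-s*l[1],380.8+s*l[0]+c*l[1],24];u=proj(w,p);cv2.drawMarker(im,tuple(int(x) for x in u),(0,255,0),1,10)
cv2.imwrite("pics/w11.png",im)
s=capture("side");crop(s,270,110,400,220,6,"s11")
E
```

```text
20.725 [463.16811017 369.22899978 147.97271844] [-3.13894252e+00  1.22979469e-03  1.74033332e+00] [-0.41485498 -0.08448257 -0.26210641] 78.14986373574783
```

View pics/w11.png

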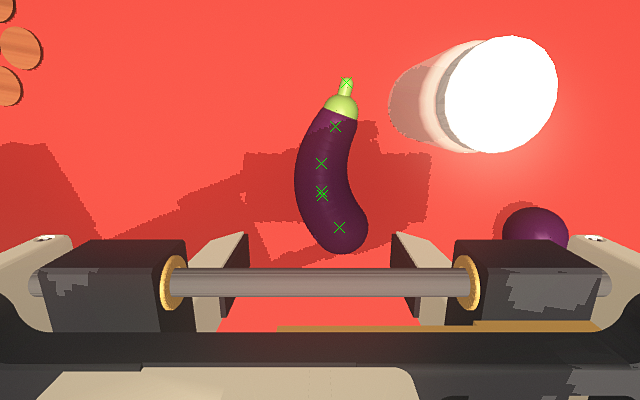

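View pics/s11.png

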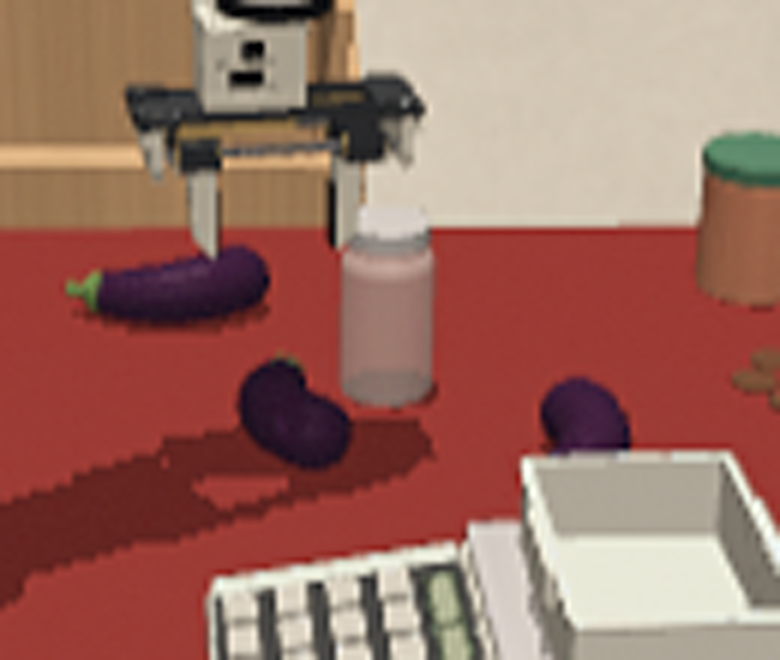

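Call:
carry_out(xyz=[[0, 0, 0.4], [0, 0, 0.5], [0, 0, 0.5], [0, 0, 0.5], [0, 0, 0.3], [0, 0, 0.15], [0, 0, 0]], dr=[[0, 0, 0], [0, 0, 0], [0, 0, 0], [0, 0, 0], [0, 0, 0], [0, 0, 0], [0, 0, 0]])

```text
time: 21.7
tool_pos: [464.0, 370.1, 9.1]
tcp_rot: [-3.141, 0.0, 1.741]
contact_force: [0.1, 0.0, -0.0]
grip_width: 78.2
```

```bash
python3 - <<'E'
from h import *
s=capture("side");crop(s,270,110,400,220,6,"s12")
w=capture("wrist");cv2.imwrite("pics/w12.png",w["image"])
E
```

```text
(no output)
```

View pics/s12.png

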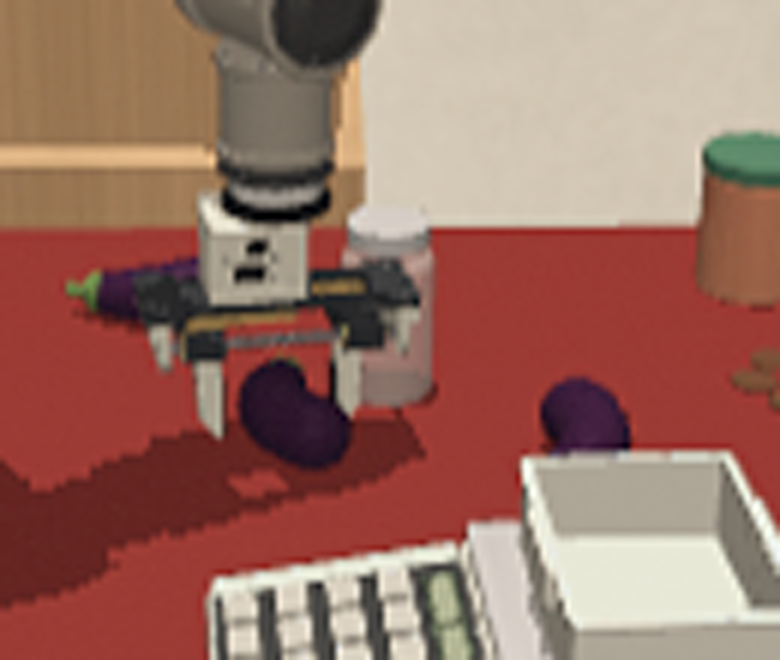

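View pics/w12.png

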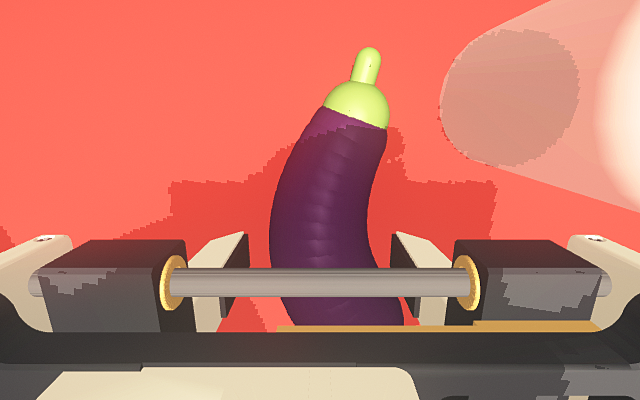

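Call:
carry_out(xyz=[[0, 0, 0.06], [0, 0, 0.05], [0, 0, 0]], dr=[[0, 0, 0], [0, 0, 0], [0, 0, 0]])

```text
time: 22.18
tool_pos: [463.7, 370.1, 2.3]
tcp_rot: [-3.141, 0.0, 1.741]
contact_force: [-0.2, 0.3, -0.9]
grip_width: 78.4
```

Call:
carry_out(xyz=[[0, 0, 0], [0, 0, 0], [0, 0, 0], [0, 0, 0], [0, 0, 0]], dr=[[0, 0, 0], [0, 0, 0], [0, 0, 0], [0, 0, 0], [0, 0, 0]], gripper=-1)

```text
time: 22.8
tool_pos: [463.8, 369.8, 3.0]
tcp_rot: [-3.141, 0.0, 1.741]
contact_force: [-1.0, -2.2, 5.3]
grip_width: 55.5
```

Call:
carry_out(xyz=[[0, 0, -0.1], [0, 0, -0.2], [0, 0, -0.4], [0, 0, -0.55], [0, 0, -0.6], [0, 0, -0.6], [0, 0, -0.4], [0, 0, 0]], dr=[[0, 0, 0], [0, 0, 0], [0, 0, 0], [0, 0, 0], [0, 0, 0], [0, 0, 0], [0, 0, 0], [0, 0, 0]])

```text
time: 23.8
tool_pos: [464.7, 370.8, 175.8]
tcp_rot: [3.137, -0.002, 1.741]
contact_force: [0.3, 0.1, -3.2]
grip_width: 55.6
```

```bash
python3 - <<'E'
from h import *
o=get_obs();print(o["time"],o["tool_pos"],o["tcp_rot"],o["contact_force"],o["grip_width"])
s=capture("side");crop(s,260,80,400,220,5,"s13")
w=capture("wrist");im=w["image"].copy()
cv2.imwrite("pics/w13.png",im)
E
```

```text
23.8 [464.69591733 370.83239553 175.83430728] [ 3.13714545e+00 -1.92748543e-03  1.74080519e+00] [ 0.27858976  0.09953058 -3.17047771] 55.58125977113266
```

View pics/s13.png

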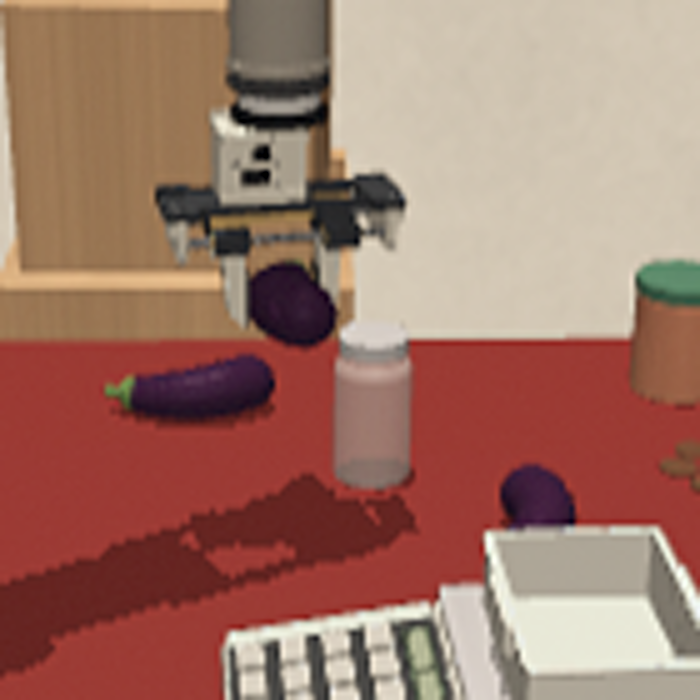

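View pics/w13.png

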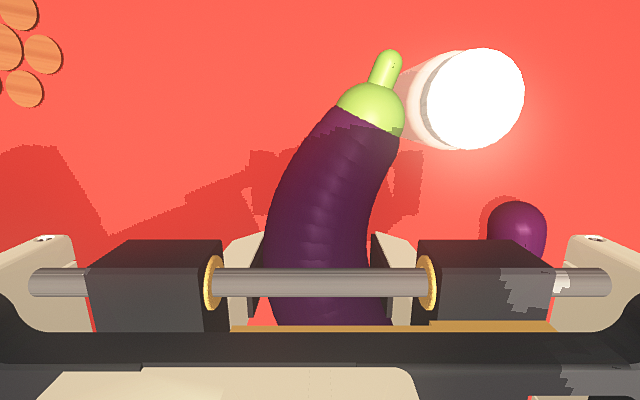

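```bash
python3 - <<'E'
from h import *
w=capture("wrist");o=get_obs();T=o["tool_pos"];yw=1.741
tx=np.array([np.cos(yw),np.sin(yw),0]);ty=np.array([np.sin(yw),-np.cos(yw),0])
for n,u in(("stem",(392,57+3.5)),("calyx mid",(368,121+3.5)),("calyxL",(338,106+3.5)),("calyxR",(401,136+3.5))):
    p=unproj(w,*u,T[2]+21.6)-T;print(n,"toolx %.1f tooly %.1f"%(p@tx,p@ty))
# model: points local in aub frame->(along y=toolx, x = tooly)
for n,l in(("stem",(20,87)),("mid",(-4.5,-10)),("neck50",(10,50)),("calyx62",(13,62))):
  for phi in(0,-.1,-.15,-.2):
    d=np.array(l)-np.array([-4.5,-10]);c,s=np.cos(phi),np.sin(phi)
    print(n,phi,"toolx %.1f tooly %.1f"%(s*d[0]+c*d[1],c*d[0]-s*d[1]))
E
```

```text
stem toolx 95.1 tooly 30.9
calyx mid toolx 68.6 tooly 21.8
calyxL toolx 75.1 tooly 8.2
calyxR toolx 61.9 tooly 37.0
stem 0 toolx 97.0 tooly 24.5
stem -0.1 toolx 94.1 tooly 34.1
stem -0.15 toolx 92.2 tooly 38.7
stem -0.2 toolx 90.2 tooly 43.3
mid 0 toolx 0.0 tooly 0.0
mid -0.1 toolx 0.0 tooly 0.0
mid -0.15 toolx 0.0 tooly 0.0
mid -0.2 toolx 0.0 tooly 0.0
neck50 0 toolx 60.0 tooly 14.5
neck50 -0.1 toolx 58.3 tooly 20.4
neck50 -0.15 toolx 57.2 tooly 23.3
neck50 -0.2 toolx 55.9 tooly 26.1
calyx62 0 toolx 72.0 tooly 17.5
calyx62 -0.1 toolx 69.9 tooly 24.6
calyx62 -0.15 toolx 68.6 tooly 28.1
calyx62 -0.2 toolx 67.1 tooly 31.5
```

```bash
python3 - <<'E'
from plan import *
import json
json.dump([463.9,370.2,173.4,1.7407],open("cmd.json","w"))
plan([(664.1,-25.5,176,1.43,13)])
E
```

```text
xyz [[-0.54,0.17,-0.0],[-0.54,0.18,-0.0],[-0.54,0.19,-0.0],[-0.53,0.21,-0.0],[-0.52,0.22,-0.0],[-0.52,0.23,-0.01],[-0.51,0.24,-0.0],[-0.51,0.25,-0.01]]
dr [[0,0,0.17],[0,0,0.17],[0,0,0.17],[0,0,0.17],[0,0,0.17],[0,0,0.17],[0,0,0.17],[0,0,0.17]]
xyz [[-0.5,0.27,-0.0],[-0.5,0.28,-0.01],[-0.49,0.29,-0.0],[-0.48,0.3,-0.01],[-0.48,0.31,-0.0]]
dr [[0,0,0.17],[0,0,0.17],[0,0,0.18],[0,0,0.17],[0,0,0.18]]
end [663.8 -25.6 175.8] 1.4293
```

Call:
carry_out(xyz=[[-0.54, 0.17, 0], [-0.54, 0.18, 0], [-0.54, 0.19, 0], [-0.53, 0.21, 0], [-0.52, 0.22, 0], [-0.52, 0.23, -0.01], [-0.51, 0.24, 0], [-0.51, 0.25, -0.01]], dr=[[0, 0, 0.17], [0, 0, 0.17], [0, 0, 0.17], [0, 0, 0.17], [0, 0, 0.17], [0, 0, 0.17], [0, 0, 0.17], [0, 0, 0.17]])

```text
time: 24.95
tool_pos: [586.6, 125.9, 172.8]
tcp_rot: [-3.138, 0.0, 1.55]
contact_force: [-0.4, -0.6, -2.0]
grip_width: 55.5
```

Call:
carry_out(xyz=[[-0.5, 0.27, 0], [-0.5, 0.28, -0.01], [-0.49, 0.29, 0], [-0.48, 0.3, -0.01], [-0.48, 0.31, 0], [0, 0, 0], [0, 0, 0]], dr=[[0, 0, 0.17], [0, 0, 0.17], [0, 0, 0.18], [0, 0, 0.17], [0, 0, 0.18], [0, 0, 0], [0, 0, 0]])

```text
time: 25.82
tool_pos: [663.0, -25.2, 174.3]
tcp_rot: [-3.139, -0.001, 1.429]
contact_force: [-0.1, 0.1, -3.1]
grip_width: 55.5
```

```bash
python3 - <<'E'
from h import *
o=get_obs();print(o["time"],o["tool_pos"],o["tcp_rot"],o["contact_force"],o["grip_width"])
s=capture("side");crop(s,310,110,440,250,5,"s14")
t=capture("top");crop(t,310,110,420,210,6,"t14")
w=capture("wrist");cv2.imwrite("pics/w14.png",w["image"])
E
```

```text
25.825 [662.96640728 -25.20417036 174.25666041] [-3.13860587e+00 -5.90595530e-04  1.42932123e+00] [-0.06827434  0.07553086 -3.11901701] 55.519428765437524
```

View pics/s14.png

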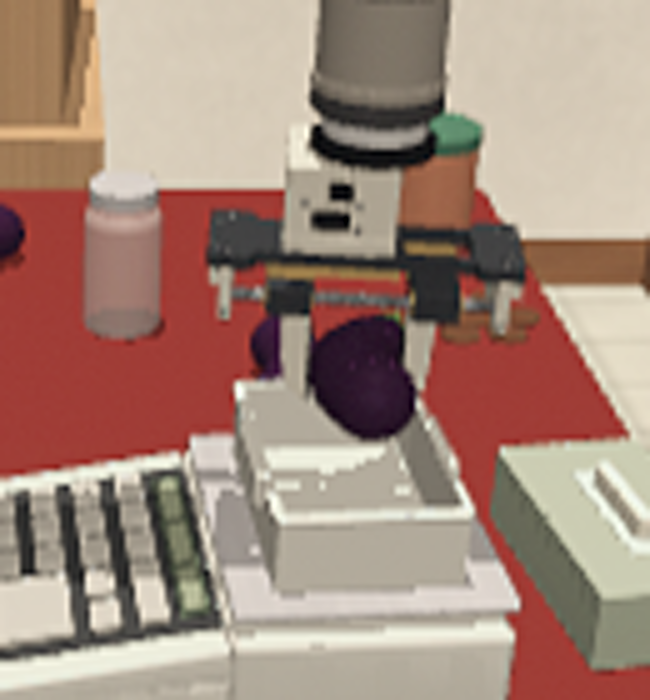

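View pics/w14.png

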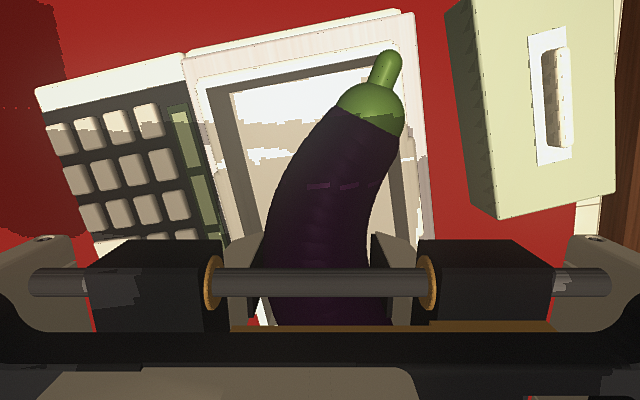

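View pics/t14.png

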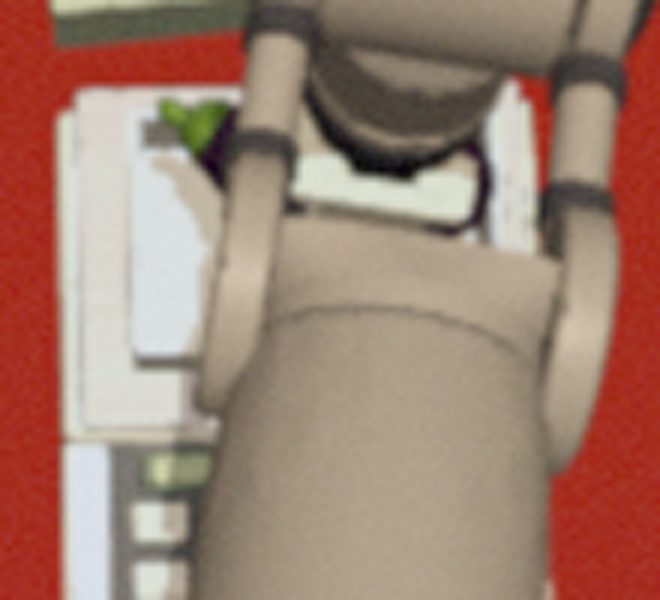

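```bash
python3 - <<'E'
from h import *
t=capture("top");s=capture("side")
a=.038;c,sn=np.cos(a),np.sin(a)
def loc(p):
    d=p[:2]-np.array([665.3,-12.3]);return (c*d[0]+sn*d[1]).round(1),(-sn*d[0]+c*d[1]).round(1)
for n,u in(("stem",(163,103)),("thick right extreme",(491,195)),("tub TL",(133,110)),("tubBL",(135,362))):
    uu=((u[0]+.5)/6-.5+310,(u[1]+.5)/6-.5+110)
    print(n,loc(unproj(t,*uu,195)),loc(unproj(t,*uu,140)))
# side: thick-end bottom silhouette (370,438), right extreme (415,400)
E
```

```text
stem (np.float64(45.4), np.float64(75.5)) (np.float64(64.2), np.float64(73.7))
thick right extreme (np.float64(-2.2), np.float64(-76.5)) (np.float64(14.1), np.float64(-86.1))
tub TL (np.float64(42.2), np.float64(89.7)) (np.float64(60.9), np.float64(88.6))
tubBL (np.float64(-78.9), np.float64(90.9)) (np.float64(-66.5), np.float64(89.9))
```

Call:
carry_out(xyz=[[0, 0, 0.3], [0, 0, 0.3], [0, 0, 0.3], [0, 0, 0.2], [0, 0, 0.1], [0, 0, 0.06], [0, 0, 0]], dr=[[0, 0, 0], [0, 0, 0], [0, 0, 0], [0, 0, 0], [0, 0, 0], [0, 0, 0], [0, 0, 0]])

```text
time: 26.95
tool_pos: [663.9, -25.6, 100.5]
tcp_rot: [3.141, -0.0, 1.429]
contact_force: [0.3, -0.1, -3.2]
grip_width: 55.4
```

Call:
carry_out(xyz=[[0, 0, 0.04], [0, 0, 0.03], [0, 0, 0]], dr=[[0, 0, 0], [0, 0, 0], [0, 0, 0]])

```text
time: 27.32
tool_pos: [663.7, -25.6, 95.9]
tcp_rot: [-3.141, -0.0, 1.429]
contact_force: [1.0, 0.3, -3.2]
grip_width: 55.6
```

cmd 96.0; contact is expected around 91–92.

Call:
carry_out(xyz=[[0, 0, 0.03], [0, 0, 0.02], [0, 0, 0]], dr=[[0, 0, 0], [0, 0, 0], [0, 0, 0]])

```text
time: 27.7
tool_pos: [663.7, -25.6, 92.8]
tcp_rot: [-3.141, -0.0, 1.429]
contact_force: [-0.4, -0.2, -3.1]
grip_width: 55.6
```

Call:
carry_out(xyz=[[0, 0, 0.02], [0, 0, 0]], dr=[[0, 0, 0], [0, 0, 0]])

```text
time: 27.95
tool_pos: [663.9, -25.8, 92.1]
tcp_rot: [3.141, 0.0, 1.429]
contact_force: [0.0, -0.9, 0.3]
grip_width: 55.5
```

Call:
carry_out(xyz=[[0, 0, 0], [0, 0, 0], [0, 0, 0]], dr=[[0, 0, 0], [0, 0, 0], [0, 0, 0]], gripper=0.36)

```text
time: 28.32
tool_pos: [663.9, -25.6, 92.0]
tcp_rot: [3.141, -0.0, 1.429]
contact_force: [-0.5, -1.0, 0.3]
grip_width: 62.4
```

Call:
carry_out(xyz=[[0, 0, -0.1], [0, 0, -0.2], [0, 0, -0.4], [0, 0, -0.6], [0, 0, -0.6], [0, 0, 0]], dr=[[0, 0, 0], [0, 0, 0], [0, 0, 0], [0, 0, 0], [0, 0, 0], [0, 0, 0]])

```text
time: 29.08
tool_pos: [665.5, -25.9, 210.6]
tcp_rot: [3.133, 0.0, 1.429]
contact_force: [-0.5, -0.5, -0.8]
grip_width: 62.1
```

```bash
python3 - <<'E'
from h import *
o=get_obs();print(o["time"],o["tool_pos"],o["tcp_rot"],o["contact_force"],o["grip_width"])
s=capture("side");crop(s,310,110,440,250,5,"s15")
w=capture("wrist");cv2.imwrite("pics/w15.png",w["image"])
E
python3 - <<'E'
from plan import *
import json
# cmd z: 175.8-75.6-4.2-3.0-1.2=91.8, +114 =205.8
json.dump([663.8,-25.6,205.8,1.4293],open("cmd.json","w"))
a=.038
def K(x,y): return 587.4+np.cos(a)*x-np.sin(a)*y,-14.3+np.sin(a)*x+np.cos(a)*y
x,y=K(-117,38);print(x,y)
plan([(x+60,y,190,2.3,6),(x,y,190,3.18,7),(x,y,90,3.18,3)])
E
```

```text
29.075 [665.53498641 -25.8721748  210.63910285] [3.13341029e+00 1.68890214e-05 1.42932221e+00] [-0.47540705 -0.54051042 -0.83076445] 62.135028612933866
469.04081133302765 19.227637228054792Traceback (most recent call last):
  File "<stdin>", line 8, in <module>
  File "plan.py", line 14, in plan
    assert abs(v).max()<=1 and np.linalg.norm(v)<=1.04 and abs(r)<=1,(v,r)
           ^^^^^^^^^^^^^^^^^^^^^^^^^^^^^^^^^^^^^^^^^^^^^^^^^^^^^^^^^
AssertionError: (array([ 0.07, -0.39,  0.04]), np.float64(-1.04))
```

View pics/s15.png

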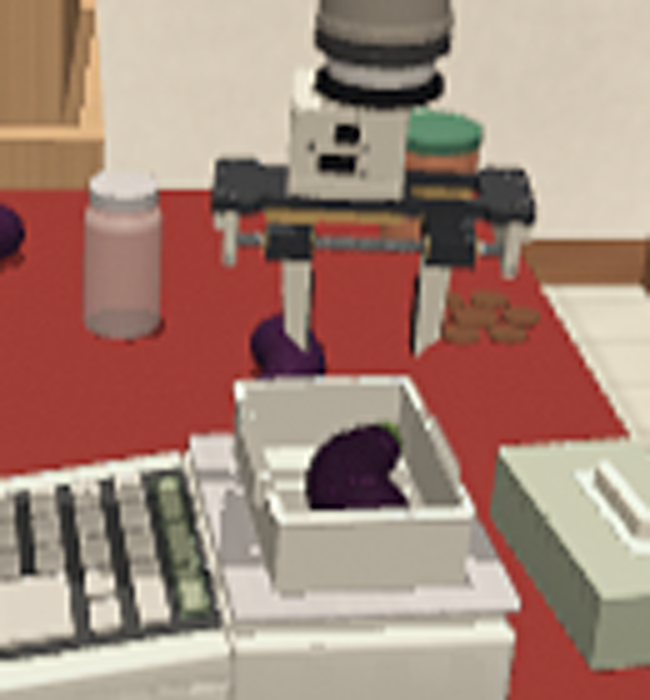

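View pics/w15.png

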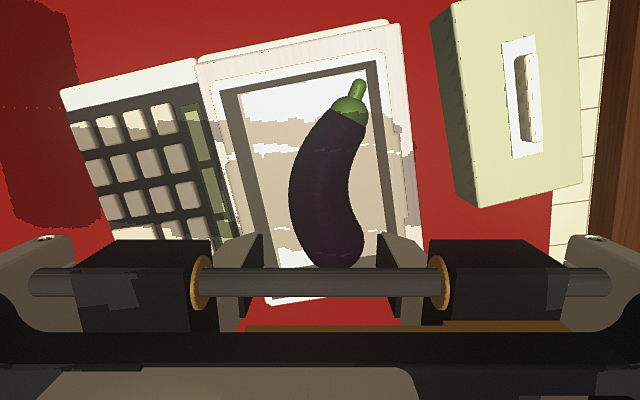

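```bash
python3 - <<'E'
from plan import *
a=.038
def K(x,y): return 587.4+np.cos(a)*x-np.sin(a)*y,-14.3+np.sin(a)*x+np.cos(a)*y
x,y=K(-117,38)
plan([(x+60,y,190,2.3,7),(x,y,190,3.18,7),(x,y,80,3.18,3)])
E
```

```text
xyz [[0.06,-0.33,0.04],[0.1,-0.32,0.04],[0.14,-0.31,0.04],[0.18,-0.29,0.04],[0.21,-0.26,0.03],[0.24,-0.24,0.04],[0.28,-0.2,0.03],[0.09,-0.11,0.0]]
dr [[0,0,-0.89],[0,0,-0.89],[0,0,-0.89],[0,0,-0.89],[0,0,-0.89],[0,0,-0.89],[0,0,-0.9],[0,0,-0.9]]
xyz [[0.11,-0.09,0.0],[0.12,-0.08,0.0],[0.13,-0.06,0.0],[0.13,-0.05,0.0],[0.14,-0.03,0.0],[0.14,-0.02,0.0],[0.0,0.0,0.61],[0.0,0.0,0.61]]
dr [[0,0,-0.9],[0,0,-0.9],[0,0,-0.9],[0,0,-0.9],[0,0,-0.9],[0,0,-0.9],[0,0,0.0],[0,0,0.0]]
xyz [[0.0,0.0,0.62]]
dr [[0,0,0.0]]
end [469.3  19.   79.8] 3.1802
```

Call:
carry_out(xyz=[[0.06, -0.33, 0.04], [0.1, -0.32, 0.04], [0.14, -0.31, 0.04], [0.18, -0.29, 0.04], [0.21, -0.26, 0.03], [0.24, -0.24, 0.04], [0.28, -0.2, 0.03], [0.09, -0.11, 0]], dr=[[0, 0, -0.89], [0, 0, -0.89], [0, 0, -0.89], [0, 0, -0.89], [0, 0, -0.89], [0, 0, -0.89], [0, 0, -0.9], [0, 0, -0.9]], gripper=-1)

```text
time: 30.18
tool_pos: [518.5, 19.6, 189.0]
tcp_rot: [-3.14, -0.003, 2.431]
contact_force: [0.5, 0.7, -0.3]
grip_width: 0.3
```

Call:
carry_out(xyz=[[0.11, -0.09, 0], [0.12, -0.08, 0], [0.13, -0.06, 0], [0.13, -0.05, 0], [0.14, -0.03, 0], [0.14, -0.02, 0], [0, 0, 0.61], [0, 0, 0.61]], dr=[[0, 0, -0.9], [0, 0, -0.9], [0, 0, -0.9], [0, 0, -0.9], [0, 0, -0.9], [0, 0, -0.9], [0, 0, 0], [0, 0, 0]])

```text
time: 31.18
tool_pos: [468.5, 19.0, 115.6]
tcp_rot: [3.141, -0.001, -3.103]
contact_force: [0.9, -0.3, -0.5]
grip_width: 0.7
```

Call:
carry_out(xyz=[[0, 0, 0.35], [0, 0, 0]], dr=[[0, 0, 0], [0, 0, 0]])

```text
time: 31.42
tool_pos: [467.3, 19.1, 94.0]
tcp_rot: [3.141, -0.006, -3.103]
contact_force: [-0.7, 0.5, -0.3]
grip_width: 0.3
```

```bash
python3 - <<'E'
from h import *
o=get_obs();print(o["time"],o["tool_pos"],o["tcp_rot"],o["contact_force"],o["grip_width"])
s=capture("side");crop(s,290,150,420,260,6,"s16")
w=capture("wrist");im=w["image"].copy()
a=.038
for l in((-117,38),(-147,38),(-117,0),(-147,0),(-132,-57),(-117,76),(-147,76)):
    p=[587.4+np.cos(a)*l[0]-np.sin(a)*l[1],-14.3+np.sin(a)*l[0]+np.cos(a)*l[1],55.1+(l[0]+165)*.14]
    u=proj(w,p);cv2.drawMarker(im,tuple(int(x) for x in u),(0,0,255),1,10)
cv2.imwrite("pics/w16.png",im)
E
```

```text
31.425 [467.30980184  19.12948756  94.01647989] [ 3.140574   -0.00553637 -3.10310219] [-0.72312137  0.49521366 -0.34997275] 0.30792076101548227
```

View pics/s16.png

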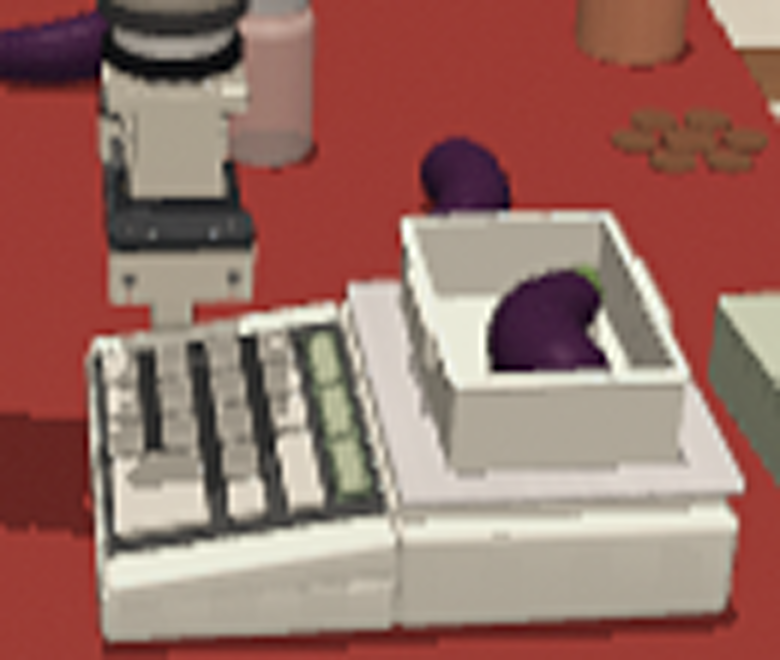

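View pics/w16.png

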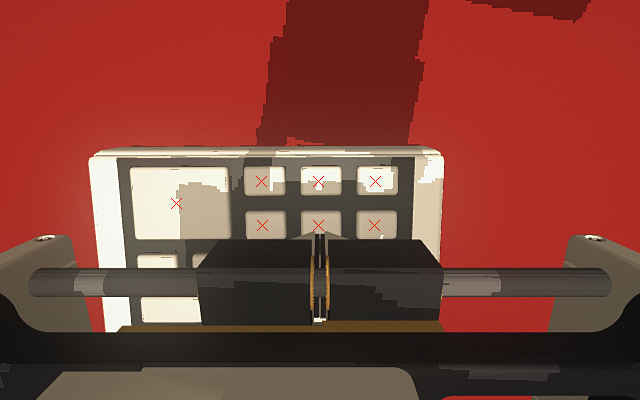

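Call:
carry_out(xyz=[[0, 0, 0.4], [0, 0, 0.15], [0, 0, 0.08], [0, 0, 0.05], [0, 0, 0.04], [0, 0, 0.04], [0, 0, 0], [0, 0, 0]], dr=[[0, 0, 0], [0, 0, 0], [0, 0, 0], [0, 0, 0], [0, 0, 0], [0, 0, 0], [0, 0, 0], [0, 0, 0]])

```text
time: 32.52
tool_pos: [470.1, 18.9, 50.9]
tcp_rot: [-3.141, 0.002, -3.103]
contact_force: [2.9, 0.8, 4.6]
grip_width: 0.7
```

Call:
carry_out(xyz=[[0, 0, 0.02], [0, 0, 0]], dr=[[0, 0, 0], [0, 0, 0]])

```text
time: 32.78
tool_pos: [470.3, 18.9, 50.2]
tcp_rot: [-3.141, 0.003, -3.103]
contact_force: [2.2, 1.1, 11.8]
grip_width: 0.8
```

```bash
python3 - <<'E'
from plan import *
import json
json.dump([469.3,19.0,49.2,3.1802],open("cmd.json","w"))
a=.038
def K(x,y): return 587.4+np.cos(a)*x-np.sin(a)*y,-14.3+np.sin(a)*x+np.cos(a)*y
print(K(-57,1),K(-57,38),K(-132,-57))
x,y=K(-57,1)
plan([(469.3,19.0,55,3.18,1),(469.3,19,85,3.18,2),(x,y,85,3.18,3)])
E
```

```text
(np.float64(530.4031581927134), np.float64(-15.466200666758928)) (np.float64(528.9974965456167), np.float64(21.507088547671014)) (np.float64(457.6607712859394), np.float64(-76.27364385511532))
xyz [[0.0,0.0,-0.1],[0.0,0.0,-0.25],[0.0,0.0,-0.25],[-0.33,-0.2,0.0],[-0.33,-0.21,0.0],[-0.34,-0.2,0.0]]
dr [[0,0,0.0],[0,0,0.0],[0,0,0.0],[0,0,0.0],[0,0,0.0],[0,0,0.0]]
end [530.7 -15.3  85.2] 3.1802
```

Call:
carry_out(xyz=[[0, 0, -0.1], [0, 0, -0.25], [0, 0, -0.25], [-0.33, -0.2, 0], [-0.33, -0.21, 0], [-0.34, -0.2, 0], [0, 0, 0], [0, 0, 0]], dr=[[0, 0, 0], [0, 0, 0], [0, 0, 0], [0, 0, 0], [0, 0, 0], [0, 0, 0], [0, 0, 0], [0, 0, 0]])

```text
time: 33.78
tool_pos: [529.0, -14.9, 84.5]
tcp_rot: [3.141, -0.003, -3.103]
contact_force: [0.3, -0.8, 0.4]
grip_width: 0.5
```

```bash
python3 - <<'E'
from h import *
o=get_obs();print(o["time"],o["tool_pos"],o["contact_force"])
w=capture("wrist");im=w["image"].copy()
a=.038
for l in((-57,0),(-57,38),(-57,76),(-87,0),(-57,-57)):
    p=[587.4+np.cos(a)*l[0]-np.sin(a)*l[1],-14.3+np.sin(a)*l[0]+np.cos(a)*l[1],55.1+(l[0]+165)*.14]
    u=proj(w,p);cv2.drawMarker(im,tuple(int(x) for x in u),(0,0,255),1,10)
cv2.imwrite("pics/w17.png",im)
E
```

```text
33.775 [529.0281291  -14.92070898  84.49051102] [ 0.27710802 -0.81802715  0.44758981]
```

View pics/w17.png

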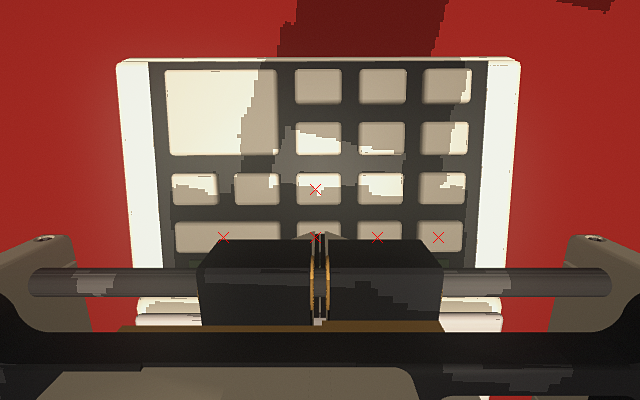

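Key 9 (x≈318 px) is under the fingertips (320) and all the keys are up. I'll press 9.

Call:
carry_out(xyz=[[0, 0, 0.2], [0, 0, 0.1], [0, 0, 0.06], [0, 0, 0.04], [0, 0, 0.04], [0, 0, 0.02], [0, 0, 0], [0, 0, 0]], dr=[[0, 0, 0], [0, 0, 0], [0, 0, 0], [0, 0, 0], [0, 0, 0], [0, 0, 0], [0, 0, 0], [0, 0, 0]])

```text
time: 34.83
tool_pos: [530.7, -15.1, 58.6]
tcp_rot: [3.141, 0.001, -3.103]
contact_force: [-3.8, 2.3, 9.2]
grip_width: 0.3
```

Call:
carry_out(xyz=[[0, 0, -0.1], [0, 0, -0.35], [0, 0, 0], [0, 0.31, 0], [0, 0.31, 0], [0, 0, 0], [0, 0, 0]], dr=[[0, 0, 0], [0, 0, 0], [0, 0, 0], [0, 0, 0], [0, 0, 0], [0, 0, 0], [0, 0, 0]])

```text
time: 35.7
tool_pos: [529.1, 22.2, 84.3]
tcp_rot: [-3.142, -0.0, -3.102]
contact_force: [-0.9, -0.8, 0.4]
grip_width: 0.0
```

Call:
carry_out(xyz=[[0, 0, 0.2], [0, 0, 0.1], [0, 0, 0.05], [0, 0, 0.04], [0, 0, 0.04], [0, 0, 0.02], [0, 0, 0], [0, 0, 0]], dr=[[0, 0, 0], [0, 0, 0], [0, 0, 0], [0, 0, 0], [0, 0, 0], [0, 0, 0], [0, 0, 0], [0, 0, 0]])

```text
time: 36.7
tool_pos: [529.4, 21.6, 58.7]
tcp_rot: [-3.141, 0.001, -3.103]
contact_force: [-3.9, -1.5, 10.8]
grip_width: 0.2
```

Call:
carry_out(xyz=[[0, 0, -0.1], [0, 0, -0.35], [0, 0, 0], [0.42, -0.53, 0], [0.42, -0.53, 0], [0.42, -0.53, 0], [0, 0, 0], [0, 0, 0]], dr=[[0, 0, 0], [0, 0, 0], [0, 0, 0], [0, 0, 0], [0, 0, 0], [0, 0, 0], [0, 0, 0], [0, 0, 0]])

```text
time: 37.7
tool_pos: [457.6, -76.2, 84.3]
tcp_rot: [3.141, 0.0, -3.104]
contact_force: [-0.6, 0.2, 0.2]
grip_width: 0.2
```

```bash
python3 - <<'E'
from h import *
w=capture("wrist");cv2.imwrite("pics/w18.png",w["image"])
s=capture("side");crop(s,290,150,420,260,6,"s18")
E
```

```text
(no output)
```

View pics/w18.png

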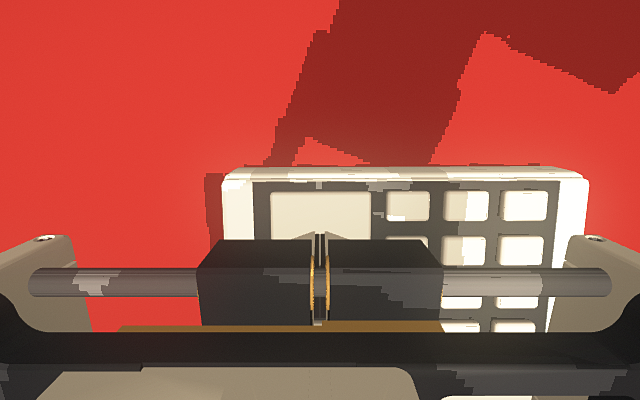

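View pics/s18.png

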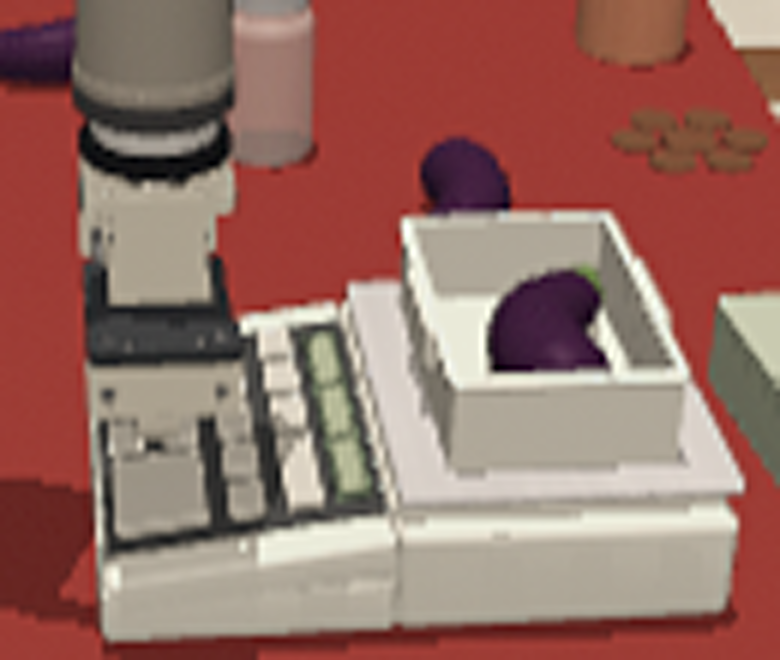

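The fingertips (x=320) are centred over TOTAL (272–370 px).

Call:
carry_out(xyz=[[0, 0, 0.3], [0, 0, 0.12], [0, 0, 0.07], [0, 0, 0.05], [0, 0, 0.04], [0, 0, 0.04], [0, 0, 0], [0, 0, 0]], dr=[[0, 0, 0], [0, 0, 0], [0, 0, 0], [0, 0, 0], [0, 0, 0], [0, 0, 0], [0, 0, 0], [0, 0, 0]])

```text
time: 38.8
tool_pos: [458.1, -76.4, 48.2]
tcp_rot: [-3.141, 0.002, -3.103]
contact_force: [1.8, 2.9, 7.3]
grip_width: 0.6
```

Call:
carry_out(xyz=[[0, 0, -0.1], [0, 0, -0.4], [0, 0, -0.8], [0, 0, -0.8], [0, -0.8, 0], [0, -0.8, 0], [0, -0.8, 0], [0, 0, 0]], dr=[[0, 0, 0], [0, 0, 0], [0, 0, 0], [0, 0, 0], [0, 0, 0], [0, 0, 0], [0, 0, 0], [0, 0, 0]])

```text
time: 39.8
tool_pos: [462.4, -223.2, 173.1]
tcp_rot: [-3.141, -0.0, -3.107]
contact_force: [0.0, -0.4, 0.3]
grip_width: 0.4
```

Call:
carry_out(xyz=[[0, 0, 0], [0, 0, 0]], dr=[[0, 0, 0], [0, 0, 0]])

```text
time: 40.05
tool_pos: [462.7, -219.1, 173.4]
tcp_rot: [3.141, -0.0, -3.102]
contact_force: [0.3, -0.4, -1.1]
grip_width: 0.0
```

```bash
python3 - <<'E'
from h import *
o=get_obs();print(o["time"],o["tool_pos"],o["contact_force"])
t=capture("top");cv2.imwrite("pics/top19.png",t["image"]);crop(t,310,110,420,240,5,"t19")
s=capture("side");cv2.imwrite("pics/side19.png",s["image"])
E
```

```text
40.05 [ 462.7098125  -219.09869131  173.36753278] [ 0.28225373 -0.38440257 -1.08326271]
```

View pics/top19.png

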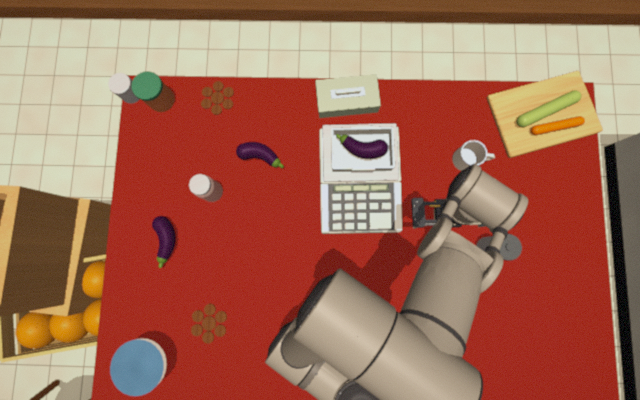

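View pics/side19.png

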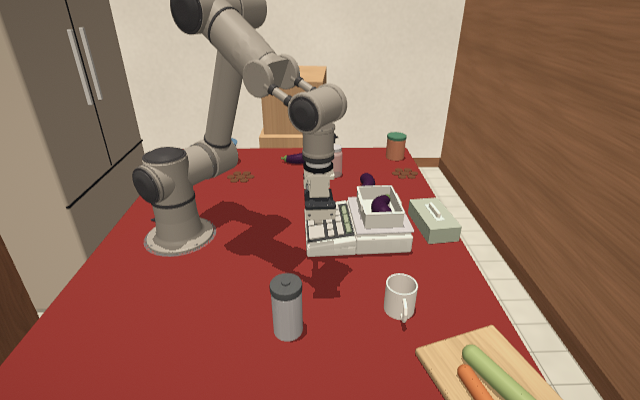

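View pics/t19.png

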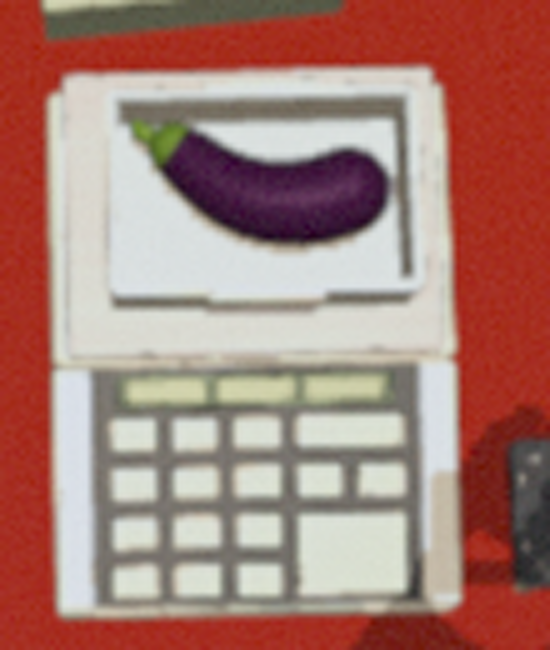

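The tub is square on the pan with the aubergine inside it, the keys are up and the bystanders haven't moved. Handing in.

```bash
python3 -c "
from plant import close_job
print(close_job())"
```

```text
the job is handed in; nothing more can be done
None
```

The job is done and handed in at about 40 s of the 72 s allowed. I put the empty tub on the pan and let go, pressed TARE, and laid the nearest aubergine in the tub. Then I pressed 2, 9, 8 and TOTAL, one key at a time.

**Last checks:**
- **Tub:** the side view put it within about 0.5 mm of the pan centre when I set it down, and the last pictures show it still square.
- **Aubergine:** it lies wholly inside the tub.
- **Keys:** all five reached the end of their travel, with peak forces of about 7 to 12 N, and all keys look up in the last pictures. I could not read the scale's display, so I have no check of the price itself.
- **Bystanders:** the mug, canister and jar look unmoved, though the arm partly hid the canister from above.
- **Arm:** it was clear of everything when I handed in.

**What disagreed:**
- **Fingertips:** they were about 6 mm behind the reported TCP, not 22 mm ahead of it. My first attempt to grip the tub therefore closed just above the rim on nothing. I reopened, went 21 mm lower and gripped it at 10.7 mm.
- **Wrist camera:** it read about 3 mm off the other two cameras, which was small enough not to matter.

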